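# Load the stylus measuring bench

### The arm

A 6-joint arm with a two-finger parallel gripper is mounted at the origin on a cart in front of the work surface, level with it; the furniture and walls round the work are solid. World frame = base frame: x ahead of the robot, y to its left, z up, the work surface at z = 0. Lengths are in m, angles in rad, forces in N, time in s.
With the tool pointing down it reaches from about 0.3 to 0.85 m from the base axis. Payload 5.4 kg.
Tool frame: the origin (TCP) lies midway between the tips of the shut fingers; the grasp point (between the pads) lies 19 mm behind it; z points along the fingers, y is the direction in which the jaws open and shut (so a half turn about z gives the same grasp; the last joint's range is limited). The gripper opens to 85 mm and grips with 20 to 120 N. Pads are 22 mm wide; open, the fingers measure 114 mm over their backs; the gripper's body (76 mm by 85 mm) begins 54 mm behind the grasp point. The pads swing forward as they close: fully open they stand 13 mm farther back than shut.
Start: joints at [1.138, 0.158, 1.597, -0, 1.386, -0.21], TCP at [0.127, 0.561, 0.231] pointing down, gripper open.
Joint ranges: [-2.91, 2.91], [-0.94, 2.29], [0.18, 2.7], [-1.29, 4.43], [0.17, 2.64], [-3, 3]. Speed limits (rad/s): [2.57, 2.57, 3.14, 3.14, 3.14, 3.14].

### API

Orientations are given as a unit quaternion [x, y, z, w].
In Python, from workcell import ctrl gives the robot as it stands.
- The arm moves only by the tool step_arm, never from a script. Its argument "steps" is a list of rows, each a list of 6 numbers: the shift along the tool's x, y, z in cm, then the turn, a rotation vector about the tool's x, y, z in degrees. In form: [[tx, ty, tz, wx, wy, wz], ...]. A call has 1 to 20 rows; each row shifts and turns the commanded pose from where the row before left it, along the tool's axes as they then stand; what a row does not reach is not made up. A row lasts 1/10 s, in which the tool goes at most 50 mm and 8.59 degrees, less where a joint would pass 70% of its speed; a pose out of reach is approached as far as the arm can. A call with a gripper value outside its range is refused whole. "claw" is the closure in counts, from 0 (fully open) to 255 (shut), set as the call begins (left out, the last holds). The fingers move at their own pace and stop on an object; "grip_force" is the grip in N (left out, the last holds). Time passes only in rows, so rows that do not move let the fingers close. It gives the time, the measured TCP pose, the force and the opening at its end, in the units of the state.
- ctrl.get_state(): the state, without advancing time (a new reading comes with each control period).
- ctrl.get_image(name): name is "side" or "top"; returns a dict with "frame" (420x560x3 uint8, red, green, blue), "K" (3x3 intrinsics, pixels), "eye" and "attitude" of the camera in the world. Camera axes: x right, y down, z forward; pixel columns grow to the right and rows downward; lengths in m; the calibration is good to about 2 mm. A picture is of the moment at which its call begins. There is no depth.
- ctrl.job_done(): hands the job in, once; it reports no verdict.
The state is a dict: "time_s": time; "joint_pos": joint angles; "joint_vel": joint speeds; "tau": joint torques, N m; "ee_pos": TCP position; "tcp_rot": TCP orientation; "force": force on the tool from outside, world axes, zero at the start; "moment": the same for the moment, N m; "opening": opening from 0.0 (shut) to 1.0 (fully open).
Only numpy, scipy, OpenCV 4.12 (cv2) and the standard library are available. Lean on these libraries where they do the work, as an engineer would, in place of code of your own. Each camera call takes 0.05 s, during which the arm holds its last target.

### The job

Load the stylus bench for a measuring run: raise the probe with its lift lever, and pull up the index plunger and twist it into its rest notch so that it stays up by itself. Then slide the carriage all the way out to the loading end, put every round specimen from the worktop flat into a nest of the carriage, one per nest, beginning with the nest nearest the probe head and leaving no gap, and slide the carriage fully home. Turn the plunger back so that it springs down and locks the carriage, and only then lower the probe fully with its lever; never move the carriage out with the probe down, and leave the other things on the worktop where they are.

Things in the scene. Friction and masses are not known exactly. Their poses are not given: they have to be found in the camera images.
- bench: Stylus bench, fixed: grey base plate, x -130..+90, y -205..+165, 12 mm high, with a sliding carriage, a probe head and a plunger bracket. Origin on the worktop; x points away from the robot, y to its left (turned by up to 0.2 rad). Head: block over the carriage at x -25..+85, y +75..+125, z 88..128. Plunger axis at x -90, y -20; its bracket is 34 mm wide, 65 mm high.
- lift_lever (a joint): Probe lift lever, hinge along the bench's x at the left (+y) side of the head: 0 = probe down (lever points to +y and 0.26 rad below level), grows as its knob is raised, 0.9 = stop, probe fully raised (16 mm). It is stiff and stays where it is left (about 1.5 N at the knob).
- lever_knob (a point): Centre of the lever's knob: a black cylinder 14 mm in diameter, 18 mm long along the bench's x, on a thin bar 62 mm from the pivot. Its end faces (across x) can be pinched from above and led along the arc.
- lever_pivot (a point): Pivot of the lift lever: the arc's centre is this point; the lever swings in the bench's y-z plane.
- plunger (a joint): Lift of the sprung index plunger (m): 0 = down, tip locked in the carriage's slot; 0.010 = resting in the rest notch; lift it over 0.0125 to turn it in or out of the notch; stop at 0.017. The spring pulls down with 6 N at 0, 12 N at the stop. Released with the carriage between slots, it lands on the carriage at about 0.007.
- plunger_twist (a joint): Turn of the plunger's knob (rad): 0 = free to go down, 1.05 (counter-clockwise seen from above) = over the rest notch, stops at -0.03 and 1.12. It turns freely only when the plunger is lifted more than 0.0125; the notch is 2.5 mm deep.
- plunger_knob (a point): Middle of the top of the plunger's knob, turning with it: a black upright wing grip 11 mm thick (its own x), 36 mm long (its own y), lower edge 22 mm below this point. At 0 turn its axes are the bench's. Below the knob is a collar 34 mm in diameter, its top 24 mm below this point when the plunger is down.
- carriage (a joint): Slide of the carriage (m): 0 = home (measuring place, against its stop), grows as it goes to the bench's -y, 0.142 = loading end stop. 2 N friction; can move only with the plunger up. Index slots at 0 and 0.14.
- handle (a point): Middle of the top of the carriage's handle: an upright black round knob 18 mm in diameter, 24 mm tall, this point being its top; it stands 32 mm above the carriage's surface at the carriage's -y end.
- nest_1 (a point): Centre of the floor of the nest nearest the probe head: a square nest 36 x 36 mm, open above, with black ribs 5 mm high and 5 mm thick around it. Home, it lies under the stylus (the stylus is sprung and yields).
- nest_2 (a point): The same for the middle nest, 42 mm to the bench's -y of nest_1.
- nest_3 (a point): The same for the last nest, 42 mm further, beside the handle.
- specimen_1: Mounted specimen, an upright cylinder 30 mm in diameter and 17 mm tall, on the worktop to the right of the bench. Origin at the centre of its underside, z up. 2 or 3 of the four specimens are present.
- specimen_2: Mounted specimen, an upright cylinder 30 mm in diameter and 19 mm tall, on the worktop to the right of the bench. Origin at the centre of its underside, z up. 2 or 3 of the four specimens are present.
- specimen_3: Mounted specimen, an upright cylinder 30 mm in diameter and 21 mm tall, on the worktop to the right of the bench. Origin at the centre of its underside, z up. 2 or 3 of the four specimens are present.
- specimen_4: Mounted specimen, an upright cylinder 30 mm in diameter and 17 mm tall, on the worktop to the right of the bench. Origin at the centre of its underside, z up. 2 or 3 of the four specimens are present.
- loupe: A bystander: small black cup-shaped eyepiece, 36 dia x 32 high mm; leave it alone. Origin at the centre of its underside.
- anvil_spot: A bystander: dark mushroom-shaped steel anvil, 45 dia x 52 high mm; leave it alone. Origin at the centre of its underside.
- ref_block_4: A bystander: flat round steel test block, 50 dia x 10 high mm; leave it alone. Origin at the centre of its underside.
- marker_1: A bystander: black marker pen lying down, 128 long x 16 mm; leave it alone. Origin at the centre of its underside.
Things that resemble listed ones, but are neither listed nor needed, are in the scene too. Leave any pink look-alike of the specimen_1 alone.

How it is judged:
On the way, in this order (a step that is already met when the one before it is completed fails the run):
1. the probe is raised, and the plunger rests in its notch, pulled up, twisted and let go (value of joint lift_lever above 0.7 rad and value of joint plunger above 0.008 m and value of joint plunger_twist above 0.85 rad and contact force between the fingers and plunger_twist below 0.1 N), for 0.3 s.
2. the carriage is slid out to the loading end, with the probe raised (value of joint lift_lever above 0.7 rad and value of joint carriage above 0.13 m), for 0.2 s.
3. every specimen lies flat in a nest, nests filled from the head end, with the carriage out (((horizontal distance between specimen_1 and nest_1 below 0.007 m and z of specimen_1 in the frame of nest_1 between -0.003 and 0.003 m) or (horizontal distance between specimen_1 and nest_2 below 0.007 m and z of specimen_1 in the frame of nest_2 between -0.003 and 0.003 m) or (horizontal distance between specimen_1 and nest_3 below 0.007 m and z of specimen_1 in the frame of nest_3 between -0.003 and 0.003 m)) and ((horizontal distance between specimen_2 and nest_1 below 0.007 m and z of specimen_2 in the frame of nest_1 between -0.003 and 0.003 m) or (horizontal distance between specimen_2 and nest_2 below 0.007 m and z of specimen_2 in the frame of nest_2 between -0.003 and 0.003 m) or (horizontal distance between specimen_2 and nest_3 below 0.007 m and z of specimen_2 in the frame of nest_3 between -0.003 and 0.003 m)) and ((horizontal distance between specimen_3 and nest_1 below 0.007 m and z of specimen_3 in the frame of nest_1 between -0.003 and 0.003 m) or (horizontal distance between specimen_3 and nest_2 below 0.007 m and z of specimen_3 in the frame of nest_2 between -0.003 and 0.003 m) or (horizontal distance between specimen_3 and nest_3 below 0.007 m and z of specimen_3 in the frame of nest_3 between -0.003 and 0.003 m)) and ((horizontal distance between specimen_4 and nest_1 below 0.007 m and z of specimen_4 in the frame of nest_1 between -0.003 and 0.003 m) or (horizontal distance between specimen_4 and nest_2 below 0.007 m and z of specimen_4 in the frame of nest_2 between -0.003 and 0.003 m) or (horizontal distance between specimen_4 and nest_3 below 0.007 m and z of specimen_4 in the frame of nest_3 between -0.003 and 0.003 m)) and ((horizontal distance between specimen_1 and nest_1 below 0.007 m and z of specimen_1 in the frame of nest_1 between -0.003 and 0.003 m) or (horizontal distance between specimen_2 and nest_1 below 0.007 m and z of specimen_2 in the frame of nest_1 between -0.003 and 0.003 m) or (horizontal distance between specimen_3 and nest_1 below 0.007 m and z of specimen_3 in the frame of nest_1 between -0.003 and 0.003 m) or (horizontal distance between specimen_4 and nest_1 below 0.007 m and z of specimen_4 in the frame of nest_1 between -0.003 and 0.003 m)) and ((horizontal distance between specimen_1 and nest_2 below 0.007 m and z of specimen_1 in the frame of nest_2 between -0.003 and 0.003 m) or (horizontal distance between specimen_2 and nest_2 below 0.007 m and z of specimen_2 in the frame of nest_2 between -0.003 and 0.003 m) or (horizontal distance between specimen_3 and nest_2 below 0.007 m and z of specimen_3 in the frame of nest_2 between -0.003 and 0.003 m) or (horizontal distance between specimen_4 and nest_2 below 0.007 m and z of specimen_4 in the frame of nest_2 between -0.003 and 0.003 m)) and angle between each of specimen_1, specimen_2, specimen_3, specimen_4's own z axis and vertical below 0.12 rad and value of joint carriage above 0.12 m), for 0.3 s.
4. the carriage is home with its specimens and the plunger has sprung down and locks it, the probe still raised (((horizontal distance between specimen_1 and nest_1 below 0.007 m and z of specimen_1 in the frame of nest_1 between -0.003 and 0.003 m) or (horizontal distance between specimen_1 and nest_2 below 0.007 m and z of specimen_1 in the frame of nest_2 between -0.003 and 0.003 m) or (horizontal distance between specimen_1 and nest_3 below 0.007 m and z of specimen_1 in the frame of nest_3 between -0.003 and 0.003 m)) and ((horizontal distance between specimen_2 and nest_1 below 0.007 m and z of specimen_2 in the frame of nest_1 between -0.003 and 0.003 m) or (horizontal distance between specimen_2 and nest_2 below 0.007 m and z of specimen_2 in the frame of nest_2 between -0.003 and 0.003 m) or (horizontal distance between specimen_2 and nest_3 below 0.007 m and z of specimen_2 in the frame of nest_3 between -0.003 and 0.003 m)) and ((horizontal distance between specimen_3 and nest_1 below 0.007 m and z of specimen_3 in the frame of nest_1 between -0.003 and 0.003 m) or (horizontal distance between specimen_3 and nest_2 below 0.007 m and z of specimen_3 in the frame of nest_2 between -0.003 and 0.003 m) or (horizontal distance between specimen_3 and nest_3 below 0.007 m and z of specimen_3 in the frame of nest_3 between -0.003 and 0.003 m)) and ((horizontal distance between specimen_4 and nest_1 below 0.007 m and z of specimen_4 in the frame of nest_1 between -0.003 and 0.003 m) or (horizontal distance between specimen_4 and nest_2 below 0.007 m and z of specimen_4 in the frame of nest_2 between -0.003 and 0.003 m) or (horizontal distance between specimen_4 and nest_3 below 0.007 m and z of specimen_4 in the frame of nest_3 between -0.003 and 0.003 m)) and ((horizontal distance between specimen_1 and nest_1 below 0.007 m and z of specimen_1 in the frame of nest_1 between -0.003 and 0.003 m) or (horizontal distance between specimen_2 and nest_1 below 0.007 m and z of specimen_2 in the frame of nest_1 between -0.003 and 0.003 m) or (horizontal distance between specimen_3 and nest_1 below 0.007 m and z of specimen_3 in the frame of nest_1 between -0.003 and 0.003 m) or (horizontal distance between specimen_4 and nest_1 below 0.007 m and z of specimen_4 in the frame of nest_1 between -0.003 and 0.003 m)) and ((horizontal distance between specimen_1 and nest_2 below 0.007 m and z of specimen_1 in the frame of nest_2 between -0.003 and 0.003 m) or (horizontal distance between specimen_2 and nest_2 below 0.007 m and z of specimen_2 in the frame of nest_2 between -0.003 and 0.003 m) or (horizontal distance between specimen_3 and nest_2 below 0.007 m and z of specimen_3 in the frame of nest_2 between -0.003 and 0.003 m) or (horizontal distance between specimen_4 and nest_2 below 0.007 m and z of specimen_4 in the frame of nest_2 between -0.003 and 0.003 m)) and angle between each of specimen_1, specimen_2, specimen_3, specimen_4's own z axis and vertical below 0.12 rad and value of joint carriage below 0.004 m and value of joint plunger below 0.002 m and value of joint plunger_twist below 0.2 rad and value of joint lift_lever above 0.7 rad), for 0.2 s.
5. the probe is lowered (value of joint lift_lever below 0.1 rad), for 0.2 s.
At the end, for the whole second after the job is handed in: Every specimen present lies flat and upright in a nest of its own (within 7 mm of the nest's centre, 3 mm of its floor), nests 1 and 2 filled; the carriage is home within 4 mm; the plunger is down within 2 mm and turned back within 0.2 rad; the lever is within 0.1 rad of fully down; all at rest (((horizontal distance between specimen_1 and nest_1 below 0.007 m and z of specimen_1 in the frame of nest_1 between -0.003 and 0.003 m) or (horizontal distance between specimen_1 and nest_2 below 0.007 m and z of specimen_1 in the frame of nest_2 between -0.003 and 0.003 m) or (horizontal distance between specimen_1 and nest_3 below 0.007 m and z of specimen_1 in the frame of nest_3 between -0.003 and 0.003 m)) and ((horizontal distance between specimen_2 and nest_1 below 0.007 m and z of specimen_2 in the frame of nest_1 between -0.003 and 0.003 m) or (horizontal distance between specimen_2 and nest_2 below 0.007 m and z of specimen_2 in the frame of nest_2 between -0.003 and 0.003 m) or (horizontal distance between specimen_2 and nest_3 below 0.007 m and z of specimen_2 in the frame of nest_3 between -0.003 and 0.003 m)) and ((horizontal distance between specimen_3 and nest_1 below 0.007 m and z of specimen_3 in the frame of nest_1 between -0.003 and 0.003 m) or (horizontal distance between specimen_3 and nest_2 below 0.007 m and z of specimen_3 in the frame of nest_2 between -0.003 and 0.003 m) or (horizontal distance between specimen_3 and nest_3 below 0.007 m and z of specimen_3 in the frame of nest_3 between -0.003 and 0.003 m)) and ((horizontal distance between specimen_4 and nest_1 below 0.007 m and z of specimen_4 in the frame of nest_1 between -0.003 and 0.003 m) or (horizontal distance between specimen_4 and nest_2 below 0.007 m and z of specimen_4 in the frame of nest_2 between -0.003 and 0.003 m) or (horizontal distance between specimen_4 and nest_3 below 0.007 m and z of specimen_4 in the frame of nest_3 between -0.003 and 0.003 m)) and ((horizontal distance between specimen_1 and nest_1 below 0.007 m and z of specimen_1 in the frame of nest_1 between -0.003 and 0.003 m) or (horizontal distance between specimen_2 and nest_1 below 0.007 m and z of specimen_2 in the frame of nest_1 between -0.003 and 0.003 m) or (horizontal distance between specimen_3 and nest_1 below 0.007 m and z of specimen_3 in the frame of nest_1 between -0.003 and 0.003 m) or (horizontal distance between specimen_4 and nest_1 below 0.007 m and z of specimen_4 in the frame of nest_1 between -0.003 and 0.003 m)) and ((horizontal distance between specimen_1 and nest_2 below 0.007 m and z of specimen_1 in the frame of nest_2 between -0.003 and 0.003 m) or (horizontal distance between specimen_2 and nest_2 below 0.007 m and z of specimen_2 in the frame of nest_2 between -0.003 and 0.003 m) or (horizontal distance between specimen_3 and nest_2 below 0.007 m and z of specimen_3 in the frame of nest_2 between -0.003 and 0.003 m) or (horizontal distance between specimen_4 and nest_2 below 0.007 m and z of specimen_4 in the frame of nest_2 between -0.003 and 0.003 m)) and angle between each of specimen_1, specimen_2, specimen_3, specimen_4's own z axis and vertical below 0.12 rad and value of joint carriage below 0.004 m and value of joint plunger below 0.002 m and value of joint plunger_twist below 0.2 rad and value of joint lift_lever below 0.1 rad and velocity of joint carriage below 0.01 m/s and linear speed of each of specimen_1, specimen_2, specimen_3, specimen_4 below 0.02 m/s); the robot touches nothing.
It fails at once if the carriage is moved out with the probe not raised (value of joint carriage above 0.02 m and value of joint lift_lever below 0.45 rad).
It fails at once if the loupe is moved by more than 3 cm (distance of loupe from where it was at the start of the episode above 0.03 m).
It fails at once if the anvil is moved by more than 3 cm (distance of anvil_spot from where it was at the start of the episode above 0.03 m).
It fails at once if the round test block is moved by more than 3 cm (distance of ref_block_4 from where it was at the start of the episode above 0.03 m).
It fails at once if the marker is moved by more than 3 cm (distance of marker_1 from where it was at the start of the episode above 0.03 m).
Of specimen_1, specimen_2, specimen_3, specimen_4 only 2 to 3 are there at a start; the rules pass over those that are not, and their reading is None.
At some moment in a run one of specimen_1, specimen_2, specimen_3, specimen_4 may be knocked a few centimetres aside while the robot is not near it.
Once in a run the grip may slacken for a moment while it holds something.
It also fails if it takes over 208 s, if anything falls off the work surface, if the arm or the gripper's body presses on something with over 40 N, if the wrist force passes 120 N, or if a joint passes its speed limit or range.

## Working session

There is one attempt and no reset: what is moved stays moved. The work goes in short steps, Python scripts to look and compute and a tool call to move; the robot and the scene stay as the last step left them, time stands still between calls to the robot, and variables do not carry over. Pictures are saved under pics/ and viewed, and the job is handed in when it is done.

Besides the shell and the picture viewer there is one more tool, called after "Call:" as name(argument=value, ...), one argument or row to a line, values as JSON. step_arm: Moves the arm, as the interface text tells. Its arguments: {"type":"object","properties":{"steps":{"type":"array"},"claw":{"type":"number"},"grip_force":{"type":"number"}},"required":["steps"]}

```bash
ls; mkdir -p pics
cat > h.py <<'E'
import numpy as np, cv2
from workcell import ctrl
from scipy.spatial.transform import Rotation as R
def shot(name,fn=None):
    d=ctrl.get_image(name)
    if fn: cv2.imwrite('pics/'+fn+'.png',d['frame'][:,:,::-1])
    return d
def att(d):
    a=np.array(d['attitude'],float)
    return a if a.shape==(3,3) else R.from_quat(a).as_matrix()
def proj(d,p):
    c=att(d).T@(np.array(p,float)-np.array(d['eye'])); K=np.array(d['K']); q=K@c; return q[:2]/q[2]
def ray(d,u,v,z):
    K=np.array(d['K']); r=att(d)@np.linalg.inv(K)@np.array([u,v,1.]); e=np.array(d['eye']); return e+r*(z-e[2])/r[2]
E
python3 - <<'E'
from h import *
for n in('top','side'):
    d=shot(n,n+'0'); print(d['K'],d['eye'],d['attitude'])
print(ctrl.get_state())
E
```

```text
pics
[[530.13398894   0.         280.72907644]
 [  0.         530.13398894 209.23000015]
 [  0.           0.           1.        ]] [ 0.32281746 -0.05007074  1.87605096] [ 0.70677308 -0.70509085  0.03464991 -0.04602277]
[[497.35732431   0.         275.18806549]
 [  0.         497.35732431 209.93638234]
 [  0.           0.           1.        ]] [-0.17197333 -1.01945036  0.72682883] [ 0.81046581 -0.2735106   0.15650892 -0.49380369]
{'time_s': 0.1, 'joint_pos': array([ 1.13790917e+00,  1.58985516e-01,  1.59813509e+00,  1.49716328e-05,
        1.38622775e+00, -2.10114484e-01]), 'joint_vel': array([-0.00019185, -0.00118577, -0.00280356, -0.00045452,  0.00022202,
        0.00117462]), 'tau': array([-5.01173581e-04, -3.96994293e+01, -3.32335567e+01, -2.91166771e-04,
        4.30673012e-03, -8.85787976e-07]), 'ee_pos': array([0.12682161, 0.56026598, 0.23040125]), 'tcp_rot': array([ 1.11157484e-01,  9.93802417e-01, -8.30544467e-04, -2.84372519e-04]), 'force': array([-0.53202843,  0.81610856, -0.83320882]), 'moment': array([-0.03429749,  0.02211694,  0.02908644]), 'opening': 1.0002952146483357}
```

View pics/top0.png

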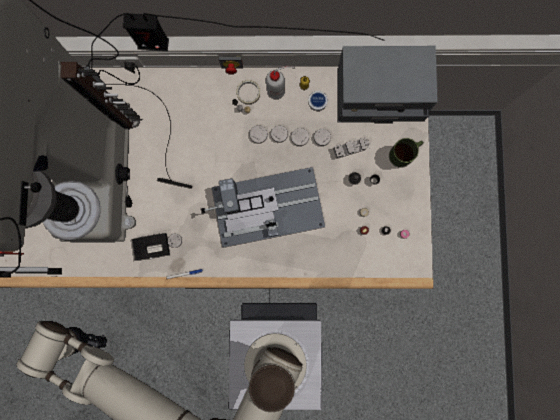

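View pics/side0.png

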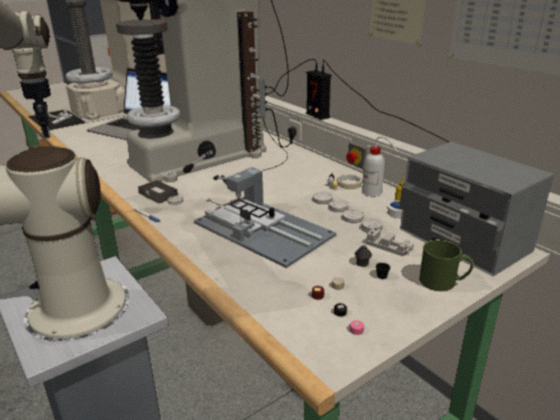

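```bash
cat >> h.py <<'E'
def crop(d,fn,x0,x1,y0,y1,s):
    f=d['frame'][y0:y1,x0:x1,::-1]; f=cv2.convertScaleAbs(f,alpha=1.4,beta=10)
    cv2.imwrite('pics/'+fn+'.png',cv2.resize(f,None,fx=s,fy=s,interpolation=cv2.INTER_CUBIC))
E
python3 - <<'E'
from h import *
d=shot('top'); crop(d,'t1',185,335,160,255,5.3); crop(d,'t2',335,425,160,250,6)
d=shot('side'); crop(d,'s1',190,340,155,265,5.3); crop(d,'s2',300,430,225,345,5)
E
```

```text
(no output)
```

View pics/t1.png

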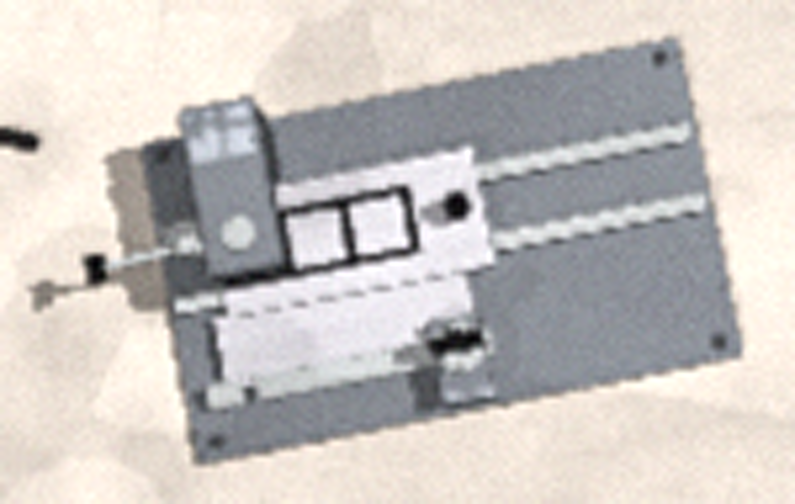

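View pics/t2.png

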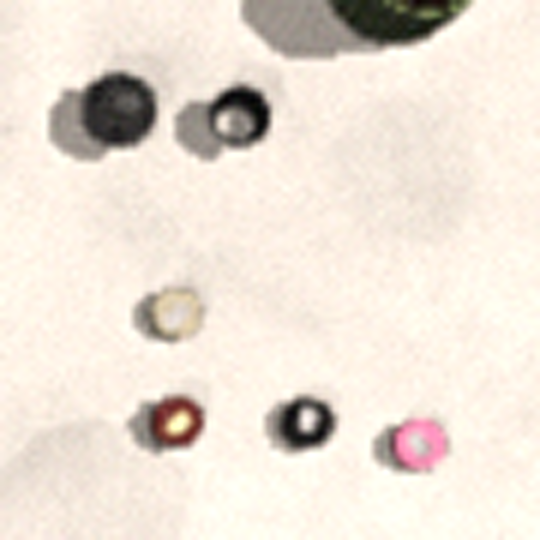

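View pics/s1.png

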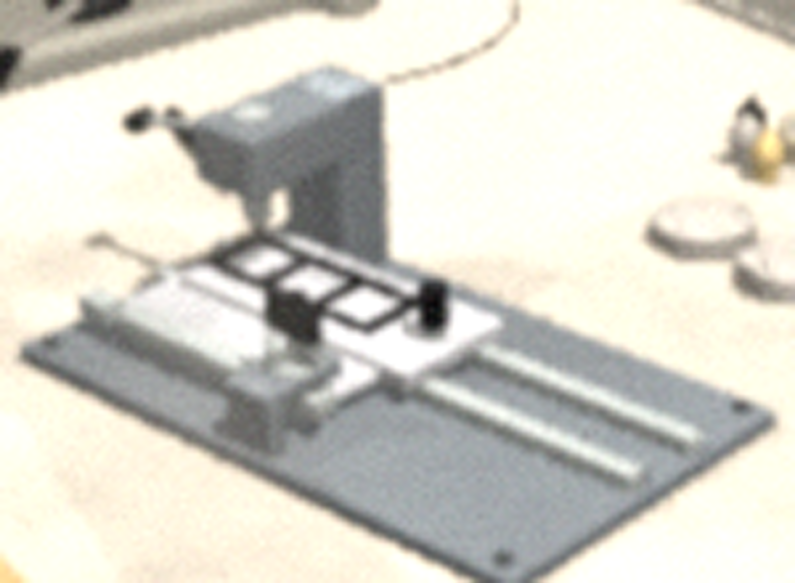

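View pics/s2.png

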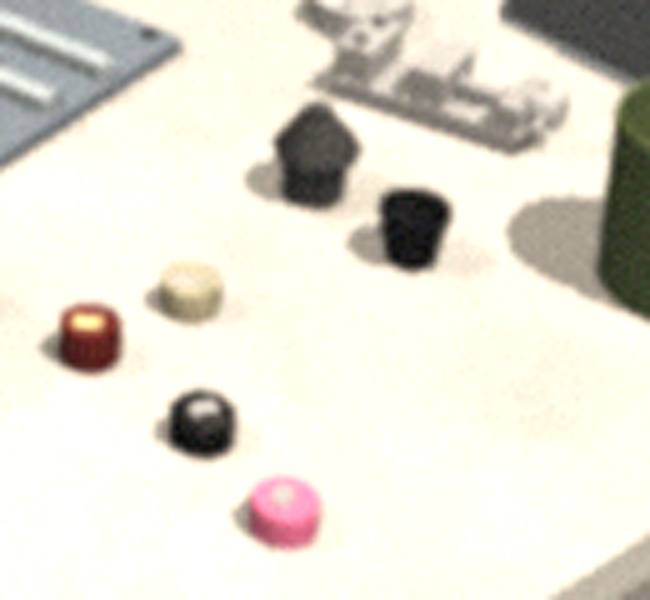

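```bash
cat > fit.py <<'E'
from h import *
from scipy.optimize import least_squares
d=shot('top'); e=shot('side')
pt={(90,-205):(675,39),(-130,-205):(742,355),(-130,165):(195,464)}
obs=[(d,np.array([x/1000,y/1000,.012]),np.array([185+u/5.3-.4,160+v/5.3-.4])) for (x,y),(u,v) in pt.items()]
ps={(90,-205):(775,420),(-130,165):(22,352)}
obs+=[(e,np.array([x/1000,y/1000,.012]),np.array([190+u/5.3-.4,155+v/5.3-.4])) for (x,y),(u,v) in ps.items()]
def W(p,q): 
    c,s=np.cos(p[2]),np.sin(p[2]); return np.array([p[0]+c*q[0]-s*q[1],p[1]+s*q[0]+c*q[1],q[2]])
f=lambda p:np.concatenate([proj(c,W(p,q))-o for c,q,o in obs])
r=least_squares(f,[.45,.0,.15]); print(r.x,np.round(r.fun,1))
E
python3 fit.py
```

```text
[0.56227421 0.04984234 0.1908198 ] [ 1.  -0.3  0.5  0.5  0.4 -0.4  0.1 -1.6 -1.3 -1.2]
```

```bash
cat > ov.py <<'E'
from h import *
import sys
def W(p,q): 
    c,s=np.cos(p[2]),np.sin(p[2]); return np.array([p[0]+c*q[0]-s*q[1],p[1]+s*q[0]+c*q[1],q[2]])
def box(x0,x1,y0,y1,z): return [(x,y,z) for x,y in((x0,y0),(x1,y0),(x1,y1),(x0,y1))]
polys=[box(-130,90,-205,165,12),box(-25,85,75,125,128)]
def over(d,fn,x0,x1,y0,y1,s,p,polys=polys,pts=[]):
    f=cv2.convertScaleAbs(d['frame'][y0:y1,x0:x1,::-1],alpha=1.4,beta=10)
    f=cv2.resize(f,None,fx=s,fy=s,interpolation=cv2.INTER_CUBIC)
    g=lambda q:tuple(np.round((proj(d,W(p,np.array(q)/1000))-[x0,y0]+.5)*s).astype(int))
    for P in polys: cv2.polylines(f,[np.array([g(q) for q in P])],True,(0,0,255),1)
    for q in pts: cv2.circle(f,tuple(map(int,g(q))),3,(0,200,0),1)
    cv2.imwrite('pics/'+fn+'.png',f)
E
python3 - <<'E'
from ov import *
p=[0.56227421,0.04984234,0.1908198]
over(shot('top'),'o1',185,335,160,255,5.3,p); over(shot('side'),'o2',190,340,155,265,5.3,p)
E
```

```text
(no output)
```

View pics/o1.png

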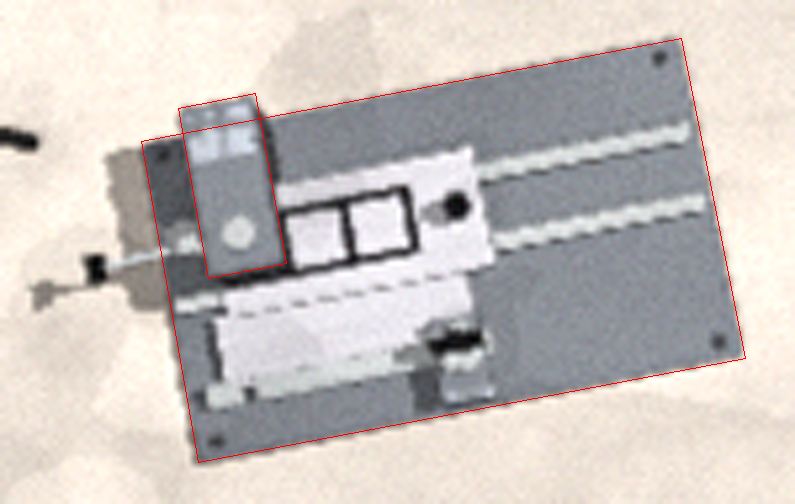

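View pics/o2.png

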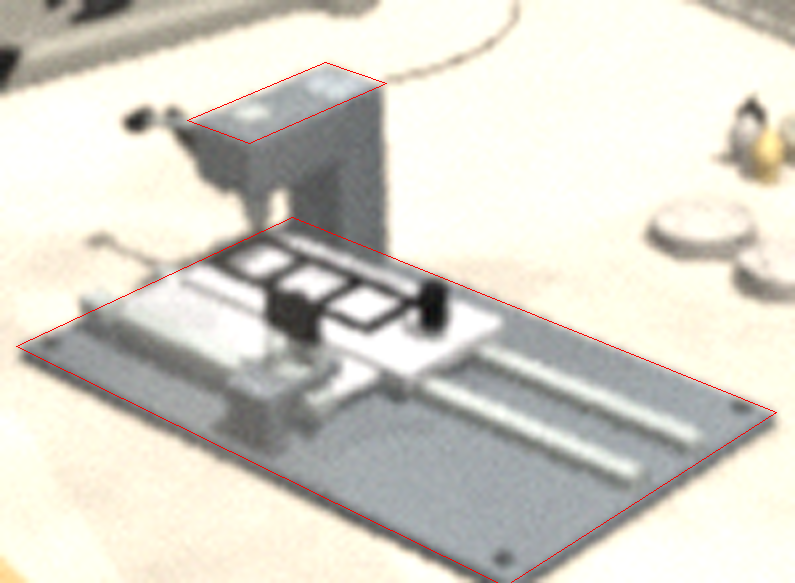

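```bash
cat > tri.py <<'E'
from ov import *
from scipy.optimize import least_squares
P=[0.56227421,0.04984234,0.1908198]
def tri(d,a,e,b):
    f=lambda x:np.concatenate([proj(d,x)-a,proj(e,x)-b]); r=least_squares(f,[.55,.05,.06]); return r.x,r.fun
def B(w,p=P):
    c,s=np.cos(p[2]),np.sin(p[2]); v=w-np.array([p[0],p[1],0]); return np.array([c*v[0]+s*v[1],-s*v[0]+c*v[1],v[2]])*1000
tc=lambda u,v:np.array([185+u/5.3-.4,160+v/5.3-.4]); sc=lambda u,v:np.array([190+u/5.3-.4,155+v/5.3-.4])
E
python3 - <<'E'
from tri import *
d=shot('top');e=shot('side')
for n,a,b in(('lever',(95,268),(138,120)),('handle',(457,205),(434,285)),('plun',(456,340),(292,292)),('nest3c',(381,222),(366,307)),('nest2c',(318,237),(313,282))):
    w,f=tri(d,tc(*a),e,sc(*b)); print(n,np.round(w,4),np.round(B(w),1),np.round(f,1))
# specimens
for n,a,b,h in(('cream',(177,312),(192,275),.017),('red',(178,422),(90,320),.02),('black',(308,423),(205,405),.02),('pink',(420,445),(286,492),.017)):
    A=np.array([335+a[0]/6-.4,160+a[1]/6-.4]);Bq=np.array([300+b[0]/5-.4,225+b[1]/5-.4])
    w,f=tri(d,A,e,Bq); print(n,np.round(w,4),np.round(f,1))
E
```

```text
lever [0.5236 0.2431 0.0988] [ -1.3 197.1  98.8] [ 0.1 -0.2 -0.2  0. ]
handle [0.5696 0.0126 0.0675] [  0.2 -37.9  67.5] [ 0.3 -0.5 -0.4  0.1]
plun [0.4789 0.0123 0.093 ] [-89. -21.  93.] [ 0.2 -0.3 -0.3  0. ]
nest3c [0.5612 0.0648 0.0353] [ 1.8 14.9 35.3] [ 0.  -0.1 -0.1  0. ]
nest2c [0.552  0.1057 0.0374] [ 0.5 56.8 37.4] [ 0.2 -0.4 -0.4  0. ]
cream [ 0.5285 -0.3135  0.0199] [ 0.2 -0.3 -0.2  0. ]
red [ 0.464  -0.3129  0.0224] [ 0.2 -0.3 -0.2  0. ]
black [ 0.4646 -0.3896  0.0201] [ 0.4 -0.6 -0.4  0.1]
pink [ 0.4514 -0.4538  0.0206] [ 0.3 -0.4 -0.3  0.1]
```

```bash
cat >> tri.py <<'E'
def rep(targets, st=None, bench=True):
    """targets: list of (x,y,z mm bench, yaw deg bench of tool y). prints tool-frame deltas in cm, from exact-down pose"""
    st=st or ctrl.get_state(); Rm=R.from_quat(st['tcp_rot']).as_matrix(); p=np.array(st['ee_pos'])
    yaw=np.arctan2(Rm[1,1],Rm[0,1]); tilt=np.degrees(np.arccos(-Rm[2,2]))
    print('t',round(st['time_s'],2),'bench',np.round(B(p),1),'world',np.round(p,4),'yawB',round(np.degrees(yaw-P[2]),1),'tilt',round(tilt,2),'F',np.round(st['force'],1),'op',round(st['opening'],3),'j',np.round(st['joint_pos'],2))
    for x,y,z,yb in targets:
        w=W(P,np.array([x,y,z])/1000) if bench else np.array([x,y,z])/1000
        yw=np.radians(yb)+(P[2] if bench else 0)
        D=Rm.T@(w-p)*100
        ty=np.array([np.cos(yw),np.sin(yw),0]);tz=np.array([0,0,-1.]);M=np.stack([np.cross(ty,tz),ty,tz],1)
        rv=np.degrees(R.from_matrix(Rm.T@M).as_rotvec())
        print('  d cm',np.round(D,2),'rot',np.round(rv,1))
        p=w;Rm=M
E
python3 - <<'E'
from tri import *
rep([(0,197,230,0),(0,197,120,0),(0,197,87,0)])
E
```

```text
t 0.5 bench [-330.4  584.2  231.2] world [0.1271 0.5607 0.2312] yawB 66.3 tilt 0.01 F [ 0.  -0.6  0.2] op 1.004 j [ 1.14  0.16  1.6   0.    1.39 -0.21]
  d cm [-45.82 -22.17   0.12] rot [-0.   0.  66.3]
  d cm [ 0.  0. 11.] rot [0. 0. 0.]
  d cm [0.  0.  3.3] rot [0. 0. 0.]
```

Call:
step_arm(
  steps=[
    [-2.3, -1.1, 0, 0, 0, 0],
    [-2.3, -1.1, 0, 0, 0, 0],
    [-2.3, -1.1, 0, 0, 0, 0],
    [-2.3, -1.1, 0, 0, 0, 0],
    [-2.3, -1.1, 0, 0, 0, 0],
    [-2.3, -1.1, 0, 0, 0, 0],
    [-2.3, -1.1, 0, 0, 0, 0],
    [-2.3, -1.1, 0, 0, 0, 0],
    [-2.3, -1.1, 0, 0, 0, 0],
    [-2.3, -1.1, 0, 0, 0, 0],
    [-2.3, -1.1, 0, 0, 0, 0],
    [-2.3, -1.1, 0, 0, 0, 0],
    [-2.3, -1.1, 0, 0, 0, 0],
    [-2.3, -1.1, 0, 0, 0, 0],
    [-2.3, -1.1, 0, 0, 0, 0],
    [-2.3, -1.1, 0, 0, 0, 0],
    [-2.3, -1.1, 0, 0, 0, 0],
    [-2.3, -1.1, 0, 0, 0, 0],
    [-2.3, -1.1, 0, 0, 0, 0],
    [-2.3, -1.1, 0, 0, 0, 0],
  ],
  claw=105,
  grip_force=40,
)

```text
time_s: 2.5
ee_pos: [0.5279, 0.2438, 0.2314]
tcp_rot: [0.111, 0.994, 0.0, 0.0]
force: [-0.5, -0.2, 0.5]
opening: 0.59
```

Call:
step_arm(
  steps=[
    [0, 0, 0, 0, 0, 8.3],
    [0, 0, 0, 0, 0, 8.3],
    [0, 0, 0, 0, 0, 8.3],
    [0, 0, 0, 0, 0, 8.3],
    [0, 0, 0, 0, 0, 8.3],
    [0, 0, 0, 0, 0, 8.3],
    [0, 0, 0, 0, 0, 8.3],
    [0, 0, 0, 0, 0, 8.2],
    [0, 0, 0, 0, 0, 0],
    [0, 0, 0, 0, 0, 0],
  ],
)

```text
time_s: 3.5
ee_pos: [0.5271, 0.2446, 0.2313]
tcp_rot: [0.635, 0.772, -0.0, -0.0]
force: [-0.1, -1.3, 0.5]
opening: 0.587
```

Run:
```python
from tri import *
rep([(0,197,150,0),(0,197,120,0),(0,197,87,0)])
d=shot('top');over(d,'o3',185,335,160,255,5.3,P,pts=[(0,197,99)])
d=shot('side');over(d,'o4',190,340,115,225,5.3,P,pts=[(0,197,99)])
```

```text
t 3.5 bench [  2.4 197.9 231.3] world [0.5271 0.2446 0.2313] yawB 0.2 tilt 0.0 F [-0.1 -1.3  0.5] op 0.587 j [0.23 0.17 1.58 0.   1.39 0.03]
  d cm [-0.09 -0.24  8.13] rot [-0.  -0.   0.2]
  d cm [0. 0. 3.] rot [0. 0. 0.]
  d cm [0.  0.  3.3] rot [0. 0. 0.]
```

View pics/o4.png

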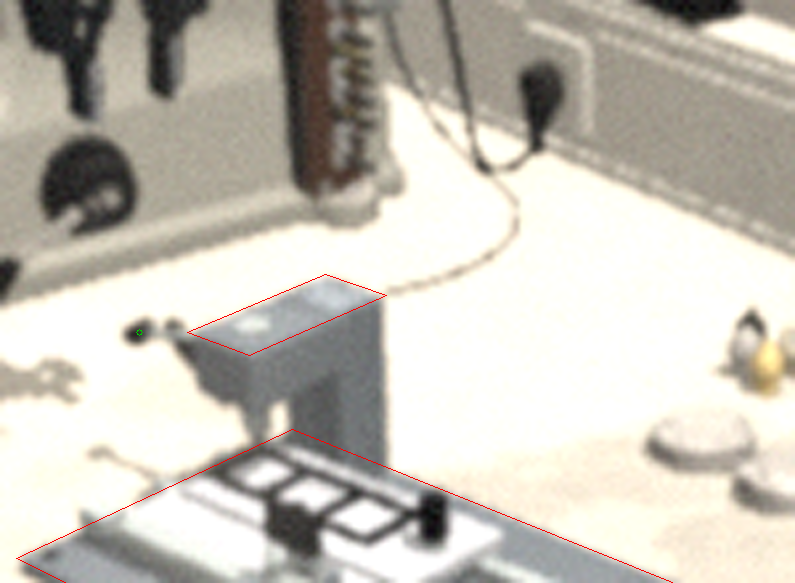

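View pics/o3.png

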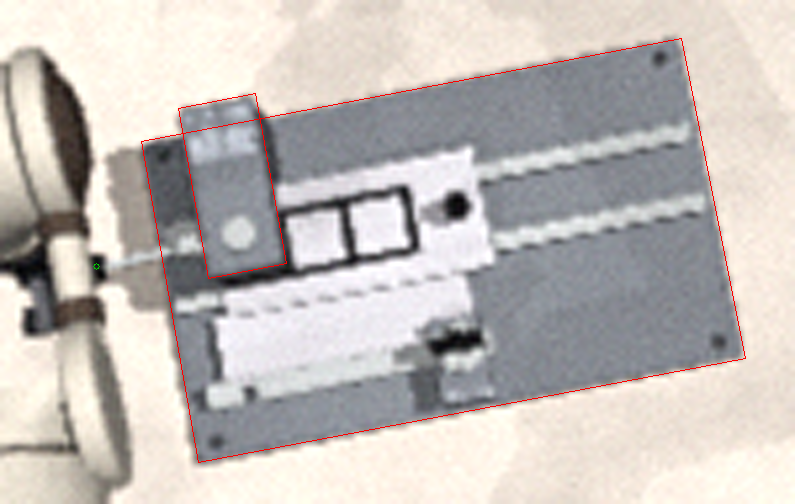

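Call:
step_arm(
  steps=[
    [-0.1, -0.2, 2, 0, 0, 0],
    [0, 0, 2, 0, 0, 0],
    [0, 0, 2, 0, 0, 0],
    [0, 0, 2, 0, 0, 0],
    [0, 0, 1.5, 0, 0, 0],
    [0, 0, 1, 0, 0, 0],
    [0, 0, 0, 0, 0, 0],
    [0, 0, 0, 0, 0, 0],
  ],
)

```text
time_s: 4.4
ee_pos: [0.5258, 0.2433, 0.1269]
tcp_rot: [0.636, 0.771, 0.0, 0.0]
force: [0.7, -1.0, 0.1]
opening: 0.587
```

Run:
```python
from tri import *
rep([(0,197,120,0),(0,197,87,0)])
d=shot('side');over(d,'o5',170,270,145,220,7.9,P,pts=[(0,197,99)])
```

```text
t 4.4 bench [  0.9 196.9 126.9] world [0.5258 0.2433 0.1269] yawB 0.0 tilt 0.06 F [ 0.7 -1.   0.1] op 0.587 j [0.22 0.27 1.68 0.   1.19 0.03]
  d cm [ 0.01 -0.09  0.69] rot [ 0.1 -0.   0. ]
  d cm [0.  0.  3.3] rot [0. 0. 0.]
```

View pics/o5.png

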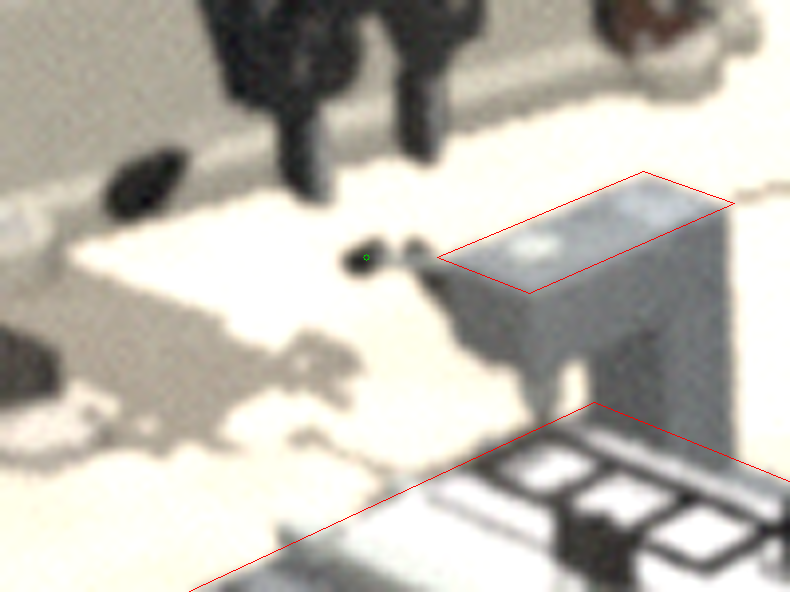

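Call:
step_arm(
  steps=[
    [0, -0.1, 1, 0, 0, 0],
    [0, 0, 1, 0, 0, 0],
    [0, 0, 1, 0, 0, 0],
    [0, 0, 1, 0, 0, 0],
    [0, 0, 0, 0, 0, 0],
    [0, 0, 0, 0, 0, 0],
  ],
)

```text
time_s: 5.05
ee_pos: [0.5241, 0.243, 0.0858]
tcp_rot: [0.637, 0.771, -0.0, -0.0]
force: [1.0, 0.2, -0.7]
opening: 0.589
```

Call:
step_arm(
  steps=[
    [0, 0, 0, 0, 0, 0],
    [0, 0, 0, 0, 0, 0],
    [0, 0, 0, 0, 0, 0],
    [0, 0, 0, 0, 0, 0],
    [0, 0, 0, 0, 0, 0],
    [0, 0, 0, 0, 0, 0],
    [0, 0, 0, 0, 0, 0],
    [0, 0, 0, 0, 0, 0],
  ],
  claw=255,
  grip_force=25,
)

```text
time_s: 5.85
ee_pos: [0.5244, 0.2429, 0.0864]
tcp_rot: [0.637, 0.771, -0.0, 0.0]
force: [-1.6, -0.5, 1.8]
opening: 0.203
```

Run:
```python
from tri import *
rep([(0,197,87,0)])
d=shot('side');over(d,'o6',170,270,145,220,7.9,P,pts=[(0,197,99)])
a=np.arange(-.26,.661,.0767); 
q=np.stack([62*np.cos(a),62*np.sin(a)],1); print(np.round(np.diff(q,axis=0)/10,2).tolist())
```

```text
t 5.85 bench [ -0.5 196.8  86.4] world [0.5244 0.2429 0.0864] yawB 0.0 tilt 0.01 F [-1.6 -0.5  1.8] op 0.203 j [ 0.22  0.32  1.71 -0.    1.11  0.03]
  d cm [ 0.02  0.05 -0.06] rot [0. 0. 0.]
[[0.1, 0.46], [0.07, 0.47], [0.03, 0.47], [-0.0, 0.48], [-0.04, 0.47], [-0.08, 0.47], [-0.11, 0.46], [-0.15, 0.45], [-0.18, 0.44], [-0.21, 0.42], [-0.25, 0.41], [-0.28, 0.39]]
```

View pics/o6.png

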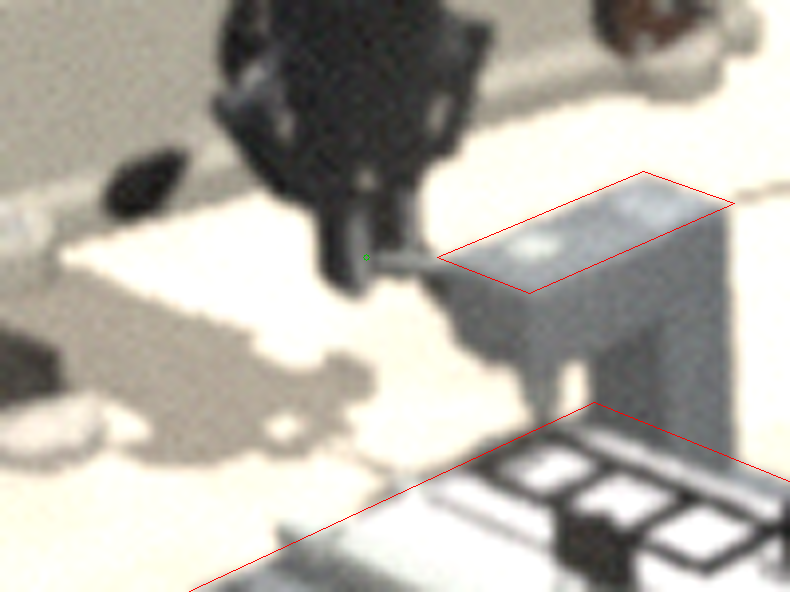

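Call:
step_arm(
  steps=[
    [0.1, 0, -0.46, 0, 0, 0],
    [0.07, 0, -0.47, 0, 0, 0],
    [0.03, 0, -0.47, 0, 0, 0],
    [0, 0, -0.48, 0, 0, 0],
    [-0.04, 0, -0.47, 0, 0, 0],
    [-0.08, 0, -0.47, 0, 0, 0],
    [-0.11, 0, -0.46, 0, 0, 0],
    [-0.15, 0, -0.45, 0, 0, 0],
    [-0.18, 0, -0.44, 0, 0, 0],
    [-0.21, 0, -0.42, 0, 0, 0],
    [-0.25, 0, -0.41, 0, 0, 0],
    [-0.26, 0, -0.36, 0, 0, 0],
    [0, 0, 0, 0, 0, 0],
    [0, 0, 0, 0, 0, 0],
  ],
)

```text
time_s: 7.3
ee_pos: [0.5264, 0.2324, 0.1404]
tcp_rot: [0.637, 0.771, 0.0, 0.0]
force: [-0.0, -0.4, -1.3]
opening: 0.196
```

Run:
```python
from tri import *
rep([(0,187,152-12,0)])
d=shot('side');over(d,'o7',170,270,145,220,7.9,P,pts=[(0,187,152)])
```

```text
t 7.3 bench [ -0.6 186.  140.4] world [0.5264 0.2324 0.1404] yawB -0.0 tilt 0.01 F [-0.  -0.4 -1.3] op 0.196 j [0.21 0.24 1.68 0.   1.21 0.01]
  d cm [0.1  0.06 0.04] rot [ 0. -0. -0.]
```

View pics/o7.png

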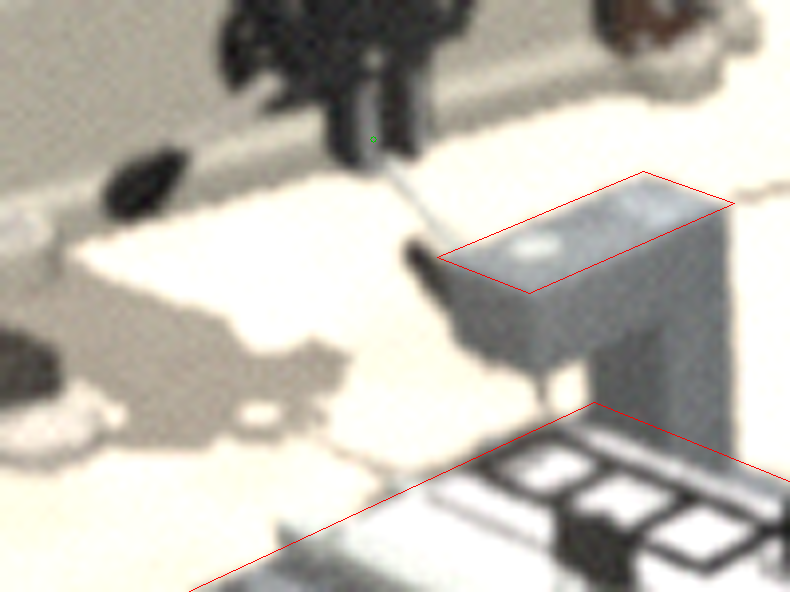

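Call:
step_arm(
  steps=[
    [0, 0, 0, 0, 0, 0],
    [0, 0, 0, 0, 0, 0],
    [0, 0, 0, 0, 0, 0],
    [0, 0, 0, 0, 0, 0],
    [0, 0, -2, 0, 0, 0],
    [0, 0, -2, 0, 0, 0],
    [0, 0, -2, 0, 0, 0],
    [0, 0, -2, 0, 0, 0],
    [-2, -0.9, 0, 0, 0, 0],
    [-2, -0.9, 0, 0, 0, 0],
    [-2, -0.9, 0, 0, 0, 0],
    [-2, -0.9, 0, 0, 0, 0],
    [-2, -0.9, 0, 0, 0, 0],
    [-2, -0.9, 0, 0, 0, 0],
    [-2, -0.9, 0, 0, 0, 0],
    [-2, -0.9, 0, 0, 0, 0],
    [-2, -0.9, 0, 0, 0, 0],
    [-2, -0.9, 0, 0, 0, 0],
  ],
  claw=105,
)

```text
time_s: 9.15
ee_pos: [0.4757, 0.0182, 0.2201]
tcp_rot: [0.636, 0.771, 0.0, 0.0]
force: [-0.4, -0.5, 0.3]
opening: 0.593
```

Call:
step_arm(
  steps=[
    [-0.6, 0, 2, 0, 0, 0],
    [0, 0, 2, 0, 0, 0],
    [0, 0, 2, 0, 0, 0],
    [0, 0, 1, 0, 0, 0],
    [0, 0, 1, 0, 0, 0],
    [0, 0, 0, 0, 0, 0],
    [0, 0, 0, 0, 0, 0],
  ],
)

```text
time_s: 9.85
ee_pos: [0.4775, 0.0131, 0.1405]
tcp_rot: [0.636, 0.771, 0.0, 0.0]
force: [1.3, 1.2, 0.0]
opening: 0.584
```

Run:
```python
from tri import *
rep([(-90,-20,110,0),(-90,-20,74,0)])
d=shot('side');over(d,'o8',200,300,165,240,7.9,P,pts=[(-90,-20,93),(-90,-20,71)])
d=shot('top');over(d,'o9',230,305,200,255,10,P,pts=[(-90,-20,93)])
```

```text
t 9.85 bench [-90.2 -20.  140.5] world [0.4775 0.0131 0.1405] yawB 0.0 tilt 0.05 F [1.3 1.2 0. ] op 0.584 j [-0.23 -0.    1.96 -0.    1.19 -0.42]
  d cm [0.   0.02 3.05] rot [0. 0. 0.]
  d cm [0.  0.  3.6] rot [0. 0. 0.]
```

View pics/o8.png

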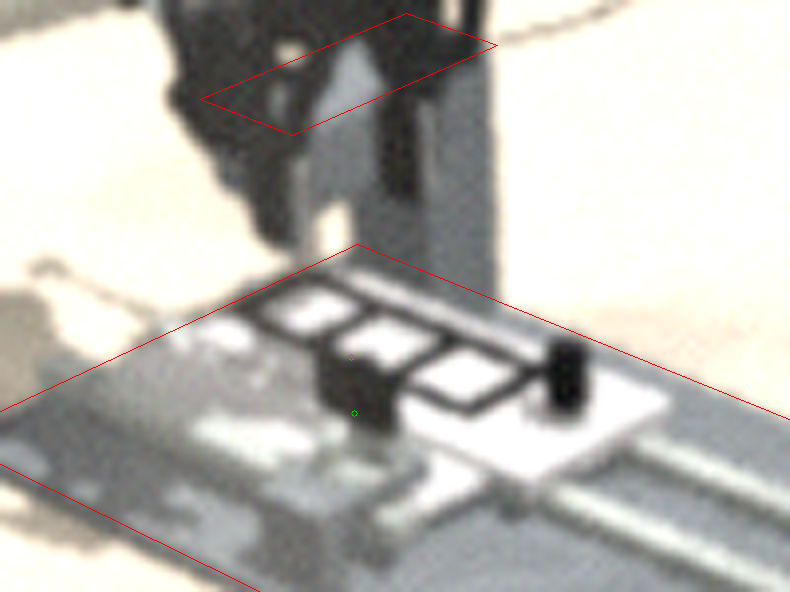

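View pics/o9.png

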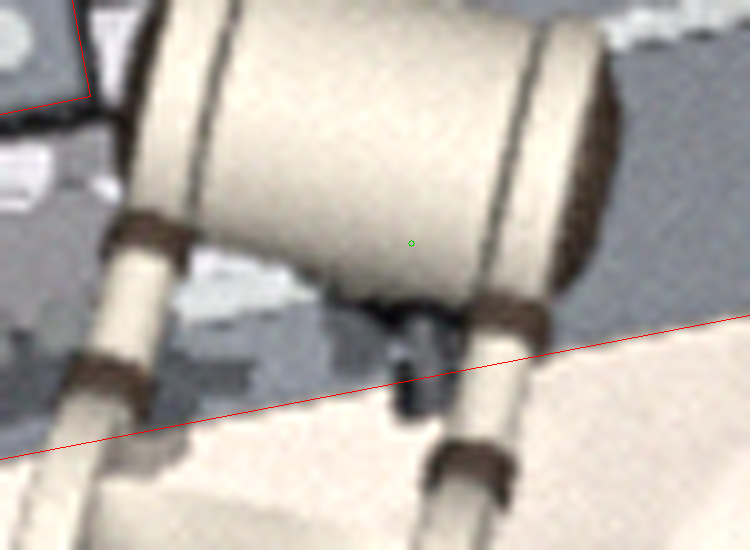

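Call:
step_arm(
  steps=[
    [0, 0, 1.5, 0, 0, 0],
    [0, 0, 1.5, 0, 0, 0],
    [0, 0, 1, 0, 0, 0],
    [0, 0, 1, 0, 0, 0],
    [0, 0, 0.8, 0, 0, 0],
    [0, 0, 0.6, 0, 0, 0],
    [0, 0, 0.2, 0, 0, 0],
    [0, 0, 0, 0, 0, 0],
    [0, 0, 0, 0, 0, 0],
  ],
)

```text
time_s: 10.85
ee_pos: [0.4775, 0.013, 0.0743]
tcp_rot: [0.636, 0.771, 0.0, 0.0]
force: [-0.3, 0.1, -0.2]
opening: 0.588
```

Call:
step_arm(
  steps=[
    [0, 0, 0, 0, 0, 0],
    [0, 0, 0, 0, 0, 0],
    [0, 0, 0, 0, 0, 0],
    [0, 0, 0, 0, 0, 0],
    [0, 0, 0, 0, 0, 0],
    [0, 0, 0, 0, 0, 0],
    [0, 0, 0, 0, 0, 0],
    [0, 0, 0, 0, 0, 0],
    [0, 0, 0, 0, 0, 0],
  ],
  claw=255,
  grip_force=60,
)

```text
time_s: 11.75
ee_pos: [0.4782, 0.0131, 0.0745]
tcp_rot: [0.637, 0.771, 0.001, 0.001]
force: [5.5, 2.6, 0.5]
opening: 0.104
```

Run:
```python
from tri import *
rep([(-90,-20,74,0)])
```

```text
t 11.75 bench [-89.5 -20.1  74.5] world [0.4782 0.0131 0.0745] yawB -0.0 tilt 0.15 F [5.5 2.6 0.5] op 0.104 j [-0.23  0.1   2.    0.    1.04 -0.42]
  d cm [ 0.01 -0.05  0.05] rot [ 0.1  0.  -0. ]
```

Call:
step_arm(
  steps=[
    [0, 0.06, -0.3, 0, 0, 0],
    [0, 0, -0.3, 0, 0, 0],
    [0, 0, -0.3, 0, 0, 0],
    [0, 0, -0.3, 0, 0, 0],
    [0, 0, -0.2, 0, 0, 0],
    [0, 0, -0.1, 0, 0, 0],
    [0, 0, 0, 0, 0, 0],
    [0, 0, 0, 0, 0, 0],
    [0, 0, 0, 0, 0, 0],
  ],
)

```text
time_s: 12.65
ee_pos: [0.478, 0.0132, 0.0878]
tcp_rot: [0.637, 0.771, 0.0, 0.0]
force: [9.2, 0.8, -10.6]
opening: 0.109
```

Run:
```python
from tri import *
rep([(-90,-20,89,0)])
d=shot('side');over(d,'o10',200,300,165,240,7.9,P,pts=[(-90,-20,93),(-90,-20,71)])
```

```text
t 12.65 bench [-89.7 -20.   87.8] world [0.478  0.0132 0.0878] yawB -0.0 tilt 0.08 F [  9.2   0.8 -10.6] op 0.109 j [-0.23  0.08  1.99  0.    1.07 -0.42]
  d cm [-0.   -0.03 -0.12] rot [ 0.1  0.  -0. ]
```

View pics/o10.png

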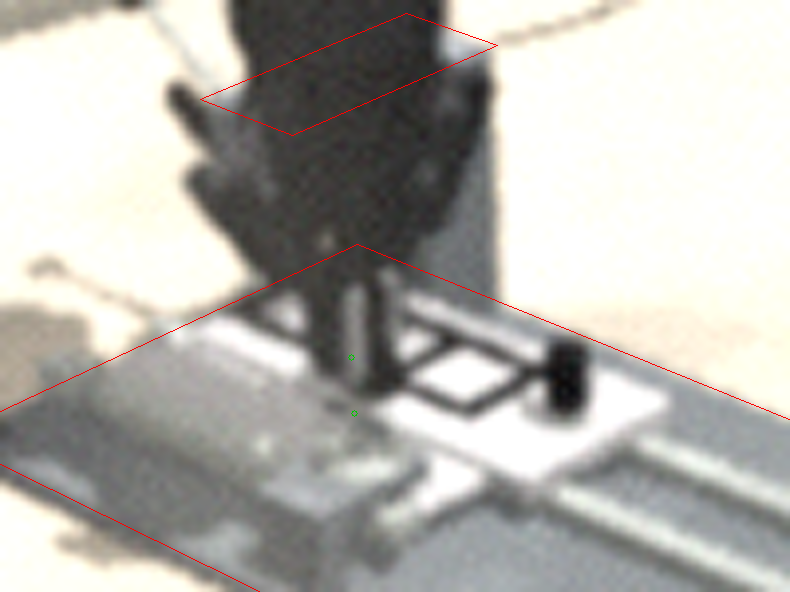

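Call:
step_arm(
  steps=[
    [0, 0, -0.15, 0, 0, 0],
    [0, 0, 0, 0, 0, 0],
    [0, 0, 0, 0, 0, -4],
    [0, 0, 0, 0, 0, -5],
    [0, 0, 0, 0, 0, -5],
    [0, 0, 0, 0, 0, -5],
    [0, 0, 0, 0, 0, -5],
    [0, 0, 0, 0, 0, 0],
  ],
)

```text
time_s: 13.5
ee_pos: [0.4783, 0.0133, 0.0894]
tcp_rot: [0.462, 0.887, 0.001, 0.001]
force: [9.3, 0.6, -10.7]
opening: 0.108
```

Run:
```python
from tri import *
rep([(-90,-20,89,60)]); print(ctrl.get_state()['moment'])
```

```text
t 13.5 bench [-89.4 -20.   89.4] world [0.4783 0.0133 0.0894] yawB 24.1 tilt 0.12 F [  9.3   0.6 -10.7] op 0.108 j [-0.23  0.07  1.99  0.    1.08 -0.84]
  d cm [ 0.02 -0.06  0.04] rot [  0.1   0.1 -35.9]
[ 0.05613193 -1.61503642 -0.01962472]
```

Call:
step_arm(
  steps=[
    [0, 0, 0, 0, 0, -5],
    [0, 0, 0, 0, 0, -5],
    [0, 0, 0, 0, 0, -5],
    [0, 0, 0, 0, 0, -5],
    [0, 0, 0, 0, 0, -5],
    [0, 0, 0, 0, 0, -5],
    [0, 0, 0, 0, 0, -5],
    [0, 0, 0, 0, 0, -2],
    [0, 0, 0, 0, 0, 0],
    [0, 0, 0, 0, 0, 0],
  ],
)

```text
time_s: 14.5
ee_pos: [0.4786, 0.0136, 0.0896]
tcp_rot: [0.157, 0.988, 0.001, 0.001]
force: [10.2, 2.5, -11.4]
opening: 0.106
```

Run:
```python
from tri import *
rep([(-90,-20,89,60)]); print(ctrl.get_state()['moment'])
```

```text
t 14.5 bench [-89.  -19.7  89.6] world [0.4786 0.0136 0.0896] yawB 61.0 tilt 0.18 F [ 10.2   2.5 -11.4] op 0.106 j [-0.23  0.07  1.99  0.    1.07 -1.48]
  d cm [ 0.08 -0.07  0.05] rot [0.1 0.2 1. ]
[ 0.34968097 -1.86627765  0.00951572]
```

Lower into the notch (~5 mm) and check the force change.

Call:
step_arm(
  steps=[
    [0, 0, 0.15, 0, 0, 0],
    [0, 0, 0.15, 0, 0, 0],
    [0, 0, 0.15, 0, 0, 0],
    [0, 0, 0, 0, 0, 0],
    [0, 0, 0, 0, 0, 0],
  ],
)

```text
time_s: 15.0
ee_pos: [0.4787, 0.0136, 0.0853]
tcp_rot: [0.157, 0.988, 0.001, 0.002]
force: [8.7, 2.8, -10.2]
opening: 0.106
```

Run:
```python
from tri import *
rep([(-90,-20,89,60)]); print(ctrl.get_state()['moment'])
```

```text
t 15.0 bench [-88.9 -19.8  85.3] world [0.4787 0.0136 0.0853] yawB 61.0 tilt 0.19 F [  8.7   2.8 -10.2] op 0.106 j [-0.23  0.08  1.99  0.    1.07 -1.48]
  d cm [ 0.09 -0.07 -0.37] rot [0.1 0.2 1. ]
[ 0.43885724 -1.73342207  0.01965362]
```

Call:
step_arm(
  steps=[
    [0, 0, 0.1, 0, 0, 0],
    [0, 0, 0.05, 0, 0, 0],
    [0, 0, 0, 0, 0, 0],
    [0, 0, 0, 0, 0, 0],
  ],
)

```text
time_s: 15.4
ee_pos: [0.4788, 0.0136, 0.0843]
tcp_rot: [0.157, 0.988, 0.001, 0.001]
force: [8.7, 3.1, -4.7]
opening: 0.112
```

Run:
```python
from tri import *
rep([(-90,-20,89,60)]); print(ctrl.get_state()['moment'])
```

```text
t 15.4 bench [-88.8 -19.8  84.3] world [0.4788 0.0136 0.0843] yawB 61.0 tilt 0.18 F [ 8.7  3.1 -4.7] op 0.112 j [-0.23  0.08  1.99  0.    1.06 -1.48]
  d cm [ 0.09 -0.08 -0.47] rot [0.1 0.2 1. ]
[ 0.42038614 -1.39299658  0.01837365]
```

Call:
step_arm(
  steps=[
    [0, 0, 0.05, 0, 0, 0],
    [0, 0, 0, 0, 0, 0],
    [0, 0, 0, 0, 0, 0],
    [0, 0, 0, 0, 0, 0],
    [0, 0, 0, 0, 0, 0],
    [0, 0, 0, 0, 0, 0],
    [0, 0, -1, 0, 0, 0],
    [0, 0, -1, 0, 0, 0],
    [0, 0, -2, 0, 0, 0],
    [0, 0, -2, 0, 0, 0],
    [0, 0, -2, 0, 0, 0],
    [0, 0, -1, 0, 0, 0],
    [0, 0, 0, 0, 0, 0],
    [0, 0, 0, 0, 0, 0],
  ],
  claw=105,
)

```text
time_s: 16.8
ee_pos: [0.4774, 0.0132, 0.1736]
tcp_rot: [0.157, 0.988, 0.0, -0.0]
force: [0.3, 1.0, -0.3]
opening: 0.589
```

Run:
```python
from tri import *
rep([(0,-38,140,0),(0,-38,52,0)])
d=shot('side');over(d,'o11',200,300,165,240,7.9,P,pts=[(-90,-20,103),(-90,-20,81)])
```

```text
t 16.8 bench [-90.2 -19.9 173.6] world [0.4774 0.0132 0.1736] yawB 61.0 tilt 0.02 F [ 0.3  1.  -0.3] op 0.589 j [-0.23 -0.04  1.93 -0.    1.26 -1.48]
  d cm [-8.77  2.79  3.36] rot [-0. -0. 61.]
  d cm [0.  0.  8.8] rot [0. 0. 0.]
```

View pics/o11.png

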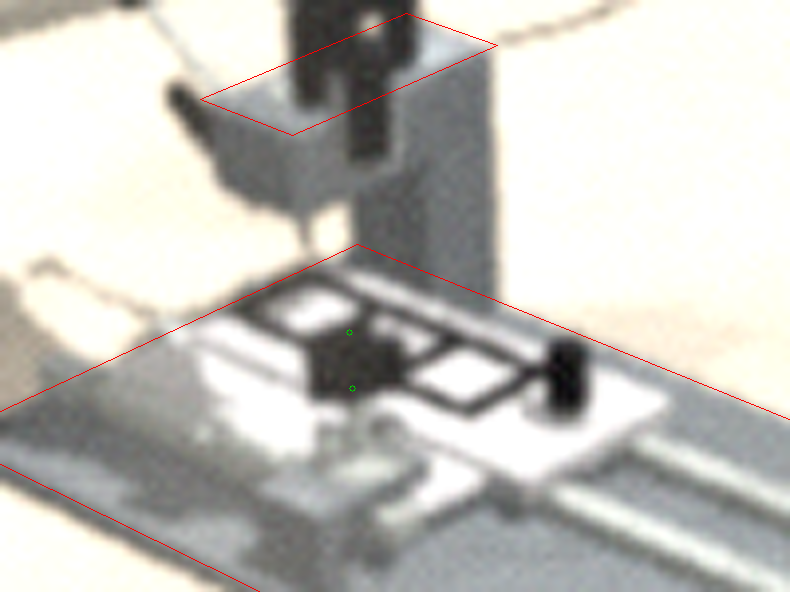

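Call:
step_arm(
  steps=[
    [-1.75, 0.56, 0, 0, 0, 0],
    [-1.75, 0.56, 0, 0, 0, 0],
    [-1.75, 0.56, 0, 0, 0, 0],
    [-1.75, 0.56, 0, 0, 0, 0],
    [-1.75, 0.56, 0, 0, 0, 0],
    [0, 0, 0, 0, 0, 7.6],
    [0, 0, 0, 0, 0, 7.6],
    [0, 0, 0, 0, 0, 7.6],
    [0, 0, 0, 0, 0, 7.6],
    [0, 0, 0, 0, 0, 7.6],
    [0, 0, 0, 0, 0, 7.6],
    [0, 0, 0, 0, 0, 7.6],
    [0, 0, 0, 0, 0, 7.8],
    [0, 0, 2, 0, 0, 0],
    [0, 0, 2, 0, 0, 0],
    [0, 0, 2, 0, 0, 0],
    [0, 0, 2, 0, 0, 0],
    [0, 0, 0, 0, 0, 0],
    [0, 0, 0, 0, 0, 0],
  ],
)

```text
time_s: 18.75
ee_pos: [0.5688, 0.0128, 0.0931]
tcp_rot: [0.637, 0.771, -0.001, -0.001]
force: [0.2, 0.1, 0.3]
opening: 0.59
```

Run:
```python
from tri import *
rep([(0,-38,52,0)])
d=shot('side');over(d,'o12',200,300,165,240,7.9,P,pts=[(0,-38,68),(0,-38,36)])
```

```text
t 18.75 bench [ -0.6 -37.6  93.1] world [0.5688 0.0128 0.0931] yawB 0.0 tilt 0.12 F [0.2 0.1 0.3] op 0.59 j [-0.19  0.29  1.73 -0.    1.12 -0.38]
  d cm [-0.04  0.07  4.11] rot [-0.1 -0.  -0. ]
```

View pics/o12.png

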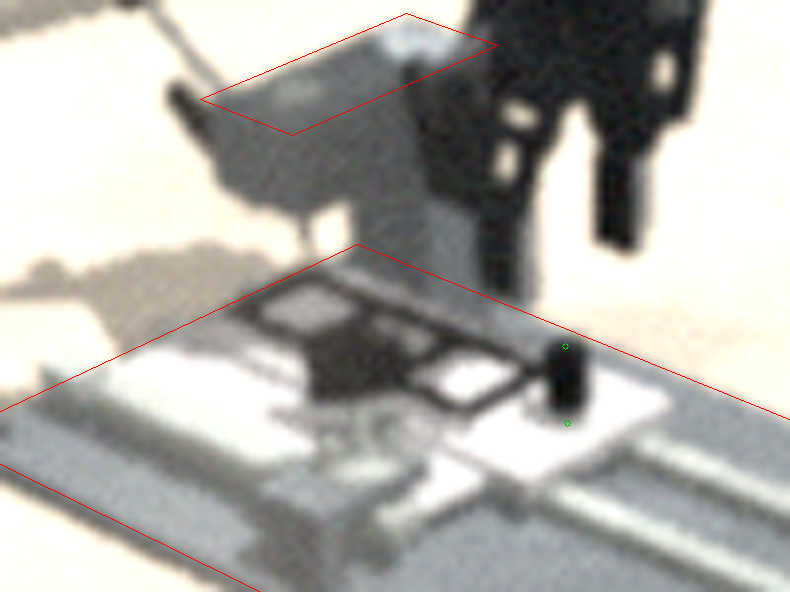

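Call:
step_arm(
  steps=[
    [0, 0.05, 1, 0, 0, 0],
    [0, 0, 1, 0, 0, 0],
    [0, 0, 1, 0, 0, 0],
    [0, 0, 0.8, 0, 0, 0],
    [0, 0, 0.3, 0, 0, 0],
    [0, 0, 0, 0, 0, 0],
  ],
)

```text
time_s: 19.4
ee_pos: [0.5695, 0.0129, 0.0521]
tcp_rot: [0.637, 0.771, -0.0, -0.001]
force: [0.1, -0.9, 0.7]
opening: 0.589
```

Call:
step_arm(
  steps=[
    [0, 0, 0, 0, 0, 0],
    [0, 0, 0, 0, 0, 0],
    [0, 0, 0, 0, 0, 0],
    [0, 0, 0, 0, 0, 0],
    [0, 0, 0, 0, 0, 0],
    [0, 0, 0, 0, 0, 0],
    [0, 0, 0, 0, 0, 0],
    [-0.5, 0, 0, 0, 0, 0],
    [-1, 0, 0, 0, 0, 0],
    [-1, 0, 0, 0, 0, 0],
    [-1, 0, 0, 0, 0, 0],
    [0, 0, 0, 0, 0, 0],
  ],
  claw=255,
  grip_force=30,
)

```text
time_s: 20.6
ee_pos: [0.5779, -0.0233, 0.0536]
tcp_rot: [0.637, 0.771, 0.0, 0.001]
force: [2.9, -0.4, 3.6]
opening: 0.194
```

Run:
```python
from tri import *
rep([(0,-38-142,52,0)])
```

```text
t 20.6 bench [  1.5 -74.8  53.6] world [ 0.5779 -0.0233  0.0536] yawB -0.1 tilt 0.17 F [ 2.9 -0.4  3.6] op 0.194 j [-0.25  0.37  1.72 -0.    1.05 -0.44]
  d cm [-10.52  -0.13   0.18] rot [ 0.1  0.1 -0.1]
```

Call:
step_arm(
  steps=[
    [-1, 0, 0, 0, 0, 0],
    [-1, 0, 0, 0, 0, 0],
    [-1, 0, 0, 0, 0, 0],
    [-1, 0, 0, 0, 0, 0],
    [-1, 0, 0, 0, 0, 0],
    [-1, 0, 0, 0, 0, 0],
    [-1, 0, 0, 0, 0, 0],
    [-1, 0, 0, 0, 0, 0],
    [-1, 0, 0, 0, 0, 0],
    [-0.8, 0, 0, 0, 0, 0],
    [0, 0, 0, 0, 0, 0],
    [0, 0, 0, 0, 0, 0],
  ],
)

```text
time_s: 21.8
ee_pos: [0.597, -0.1188, 0.0536]
tcp_rot: [0.637, 0.771, 0.001, 0.002]
force: [6.9, -0.2, 1.7]
opening: 0.192
```

Run:
```python
from tri import *
rep([(0,-38-142,52,0)])
```

```text
t 21.8 bench [   2.1 -172.1   53.6] world [ 0.597  -0.1188  0.0536] yawB -0.0 tilt 0.26 F [ 6.9 -0.2  1.7] op 0.192 j [-0.39  0.43  1.63  0.    1.07 -0.59]
  d cm [-0.78 -0.21  0.16] rot [ 0.2  0.1 -0. ]
```

Call:
step_arm(
  steps=[
    [-0.5, 0.2, 0, 0, 0, 0],
    [-0.3, 0, 0, 0, 0, 0],
    [-0.2, 0, 0, 0, 0, 0],
    [0, 0, 0, 0, 0, 0],
    [0, 0, 0, 0, 0, 0],
  ],
)

```text
time_s: 22.3
ee_pos: [0.5987, -0.1265, 0.0535]
tcp_rot: [0.636, 0.771, 0.0, -0.001]
force: [-2.5, 3.8, 10.3]
opening: 0.196
```

Run:
```python
from tri import *
rep([(0,-38-142,52,0)])
```

```text
t 22.3 bench [   2.3 -180.1   53.5] world [ 0.5987 -0.1265  0.0535] yawB 0.0 tilt 0.12 F [-2.5  3.8 10.3] op 0.196 j [-0.41  0.44  1.62  0.    1.08 -0.6 ]
  d cm [ 0.01 -0.23  0.15] rot [-0.1 -0.1  0. ]
```

Call:
step_arm(
  steps=[
    [-0.2, 0, 0, 0, 0, 0],
    [0, 0, 0, 0, 0, 0],
    [0, 0, 0, 0, 0, 0],
  ],
)

```text
time_s: 22.6
ee_pos: [0.5987, -0.1266, 0.0534]
tcp_rot: [0.636, 0.771, 0.001, -0.002]
force: [-2.9, 9.3, 12.6]
opening: 0.189
```

Call:
step_arm(
  steps=[
    [0.1, 0, 0, 0, 0, 0],
    [0, 0, 0, 0, 0, 0],
    [0, 0, 0, 0, 0, 0],
    [0, 0, 0, 0, 0, 0],
    [0, 0, 0, 0, 0, 0],
    [0, 0, -2, 0, 0, 0],
    [0, 0, -2, 0, 0, 0],
    [0, 0, -3, 0, 0, 0],
    [0, 0, -3, 0, 0, 0],
    [-2, 0, 0, 0, 0, 0],
    [-3, 0, 0, 0, 0, 0],
    [-3, 0, 0, 0, 0, 0],
    [-3, 0, 0, 0, 0, 0],
    [0, 0, 0, 0, 0, 0],
  ],
  claw=75,
)

```text
time_s: 24.0
ee_pos: [0.6198, -0.2406, 0.1519]
tcp_rot: [0.638, 0.77, -0.001, 0.0]
force: [-0.8, 0.3, -0.3]
opening: 0.705
```

Run:
```python
from tri import *
rep([])
d=shot('side');over(d,'o13',190,340,155,265,5.3,P,pts=[(0,-180,68)]); cv2.imwrite('pics/s3f.png',d['frame'][:,:,::-1])
d=shot('top');over(d,'o14',225,375,160,265,5.3,P,pts=[(0,-180,68)])
```

```text
t 24.0 bench [   1.4 -296.   151.9] world [ 0.6198 -0.2406  0.1519] yawB -0.2 tilt 0.08 F [-0.8  0.3 -0.3] op 0.705 j [-0.55  0.45  1.4  -0.    1.29 -0.74]
```

View pics/o13.png

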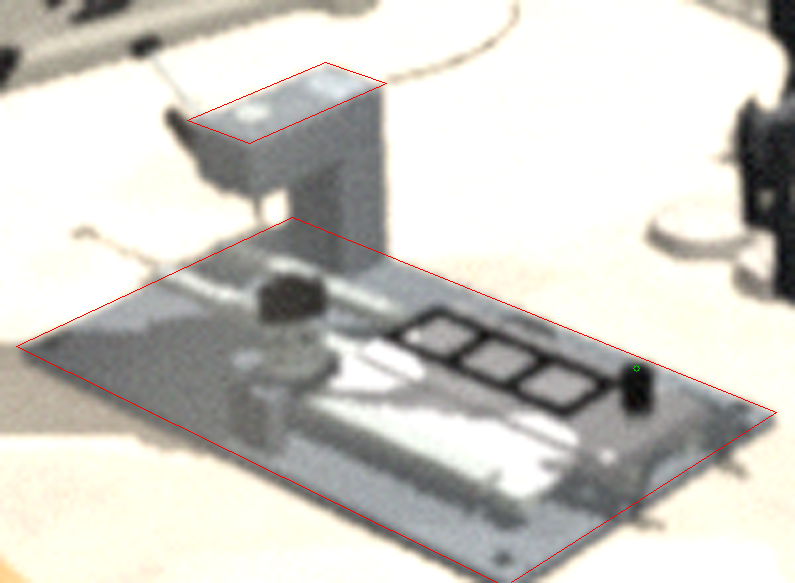

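View pics/o14.png

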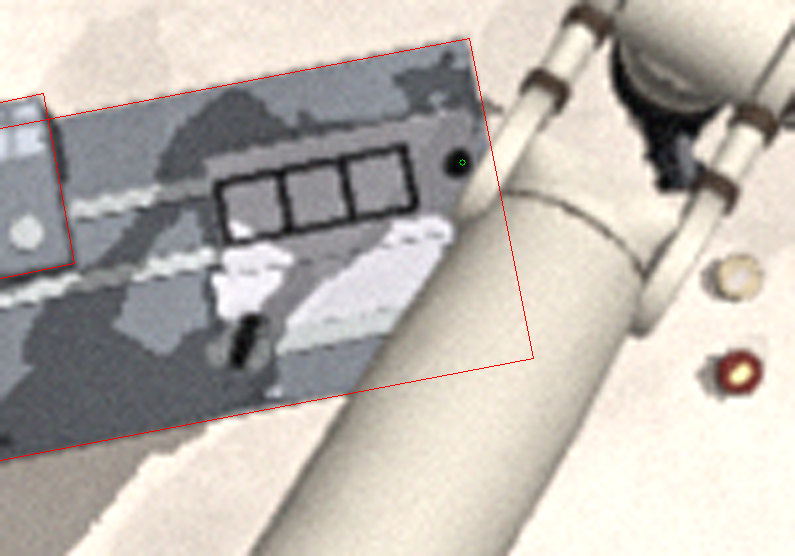

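Run:
```python
from tri import *
d=shot('top');e=shot('side')
T=lambda u,v:np.array([225+u/5.3-.4,160+v/5.3-.4])
for n,a,b in(('handle',(457,162),(637,370)),('n1',(251,209),(437,333)),('n2',(316,195),(499,358)),('n3',(380,181),(564,386))):
    w,f=tri(d,T(*a),e,sc(*b)); print(n,np.round(w,4),np.round(B(w),1),np.round(f,1))
```

```text
handle [ 0.5979 -0.125   0.0653] [   1.8 -178.4   65.3] [ 0.2 -0.3 -0.3  0. ]
n1 [0.57   0.0102 0.0389] [  0.1 -40.4  38.9] [ 0.1 -0.2 -0.2  0. ]
n2 [ 0.5796 -0.0328  0.0386] [  1.3 -84.4  38.6] [ 0.2 -0.3 -0.3  0. ]
n3 [ 0.5897 -0.0754  0.0366] [   3.2 -128.2   36.6] [ 0.3 -0.4 -0.4  0.1]
```

```bash
sed -i 's/^P=.*/P=[0.5620,0.0498,0.2038]/' tri.py
python3 - <<'E'
from tri import *
yb=np.degrees(P[2])
rep([(528.5,-313.5,152,yb),(528.5,-313.5,6,yb)],bench=False)
E
```

```text
t 24.2 bench [  -1.2 -291.2  152.1] world [ 0.6198 -0.2356  0.1521] yawB -0.7 tilt 0.09 F [-0.7  0.   0. ] op 0.707 j [-0.55  0.45  1.4   0.    1.29 -0.74]
  d cm [-5.920e+00 -1.044e+01  1.000e-02] rot [-0.1 -0.1 -0.7]
  d cm [ 0.   0.  14.6] rot [0. 0. 0.]
```

Call:
step_arm(
  steps=[
    [-1.5, -2.6, 0, 0, 0, -0.7],
    [-1.5, -2.6, 0, 0, 0, 0],
    [-1.5, -2.6, 0, 0, 0, 0],
    [-1.4, -2.6, 0, 0, 0, 0],
    [0, 0, 2, 0, 0, 0],
    [0, 0, 2, 0, 0, 0],
    [0, 0, 2, 0, 0, 0],
    [0, 0, 2, 0, 0, 0],
    [0, 0, 1, 0, 0, 0],
    [0, 0, 1, 0, 0, 0],
    [0, 0, 0, 0, 0, 0],
    [0, 0, 0, 0, 0, 0],
    [0, 0, 0, 0, 0, 0],
  ],
  claw=105,
)

```text
time_s: 25.5
ee_pos: [0.5307, -0.3152, 0.0541]
tcp_rot: [0.632, 0.775, -0.0, 0.001]
force: [0.5, -0.9, -0.9]
opening: 0.588
```

Run:
```python
from tri import *
yb=np.degrees(P[2])
rep([(528.5,-313.5,6,yb)],bench=False)
d=shot('side');crop(d,'s4',300,430,225,345,5)
```

```text
t 25.5 bench [-104.6 -351.2   54.1] world [ 0.5307 -0.3152  0.0541] yawB -0.0 tilt 0.12 F [ 0.5 -0.9 -0.9] op 0.588 j [-0.73  0.45  1.61 -0.    1.08 -0.93]
  d cm [ 0.22 -0.18  4.81] rot [ 0.1  0.1 -0. ]
```

View pics/s4.png

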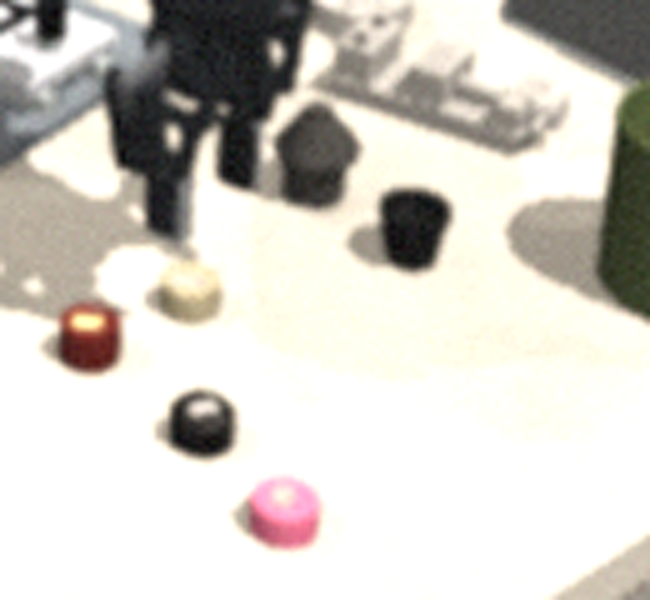

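Call:
step_arm(
  steps=[
    [0.2, -0.2, 1, 0, 0, 0],
    [0, 0, 1, 0, 0, 0],
    [0, 0, 1, 0, 0, 0],
    [0, 0, 1, 0, 0, 0],
    [0, 0, 0.5, 0, 0, 0],
    [0, 0, 0.3, 0, 0, 0],
    [0, 0, 0, 0, 0, 0],
    [0, 0, 0, 0, 0, 0],
  ],
)

```text
time_s: 26.35
ee_pos: [0.5279, -0.3134, 0.0052]
tcp_rot: [0.632, 0.775, -0.0, 0.0]
force: [-0.4, 0.8, 0.4]
opening: 0.586
```

Call:
step_arm(
  steps=[
    [0, 0, 0, 0, 0, 0],
    [0, 0, 0, 0, 0, 0],
    [0, 0, 0, 0, 0, 0],
    [0, 0, 0, 0, 0, 0],
    [0, 0, 0, 0, 0, 0],
    [0, 0, 0, 0, 0, 0],
    [0, 0, 0, 0, 0, 0],
  ],
  claw=255,
  grip_force=30,
)

```text
time_s: 27.05
ee_pos: [0.5281, -0.3136, 0.0056]
tcp_rot: [0.632, 0.775, -0.0, 0.001]
force: [-0.6, -0.0, 5.2]
opening: 0.332
```

Run:
```python
from tri import *
yb=np.degrees(P[2])
rep([(528.5,-313.5,6,yb)],bench=False)
d=shot('side');crop(d,'s5',300,400,235,310,7)
d=shot('top');crop(d,'t5',325,425,180,255,7)
```

```text
t 27.05 bench [-106.8 -349.     5.6] world [ 0.5281 -0.3136  0.0056] yawB -0.0 tilt 0.07 F [-0.6 -0.   5.2] op 0.332 j [-0.73  0.52  1.62 -0.    1.   -0.94]
  d cm [ 0.    0.04 -0.04] rot [ 0.   0.1 -0. ]
```

View pics/s5.png

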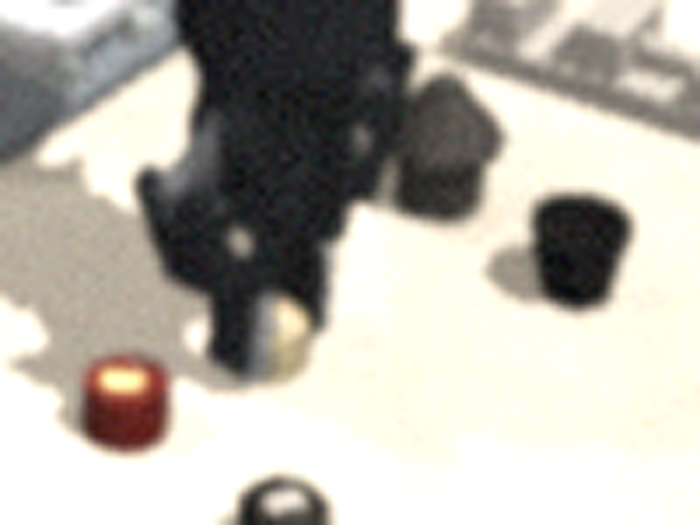

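Call:
step_arm(
  steps=[
    [0, 0, -1, 0, 0, 0],
    [0, 0, -2, 0, 0, 0],
    [0, 0, -2, 0, 0, 0],
    [0, 0, -2, 0, 0, 0],
    [0, 0, -2, 0, 0, 0],
    [0, 0, -2, 0, 0, 0],
    [0, 0, -1.4, 0, 0, 0],
    [0, 0, 0, 0, 0, 0],
    [0, 0, 0, 0, 0, 0],
  ],
)

```text
time_s: 28.05
ee_pos: [0.5273, -0.3129, 0.1284]
tcp_rot: [0.632, 0.775, 0.0, -0.0]
force: [0.1, -0.3, -1.2]
opening: 0.335
```

Run:
```python
from tri import *
for y in (-42,-84,-126): print(np.round(W(P,np.array([0,y,0])/1000),4))
rep([(0,-42,130,0),(0,-42,41.5,0)])
d=shot('side');crop(d,'s5b',280,400,180,300,5)
```

```text
[0.5705 0.0087 0.    ]
[ 0.579  -0.0325  0.    ]
[ 0.5875 -0.0736  0.    ]
t 28.05 bench [-107.4 -348.2  128.4] world [ 0.5273 -0.3129  0.1284] yawB -0.0 tilt 0.04 F [ 0.1 -0.3 -1.2] op 0.335 j [-0.73  0.35  1.58 -0.    1.21 -0.94]
  d cm [30.63 10.72 -0.15] rot [-0. -0. -0.]
  d cm [0.   0.   8.85] rot [0. 0. 0.]
```

View pics/s5b.png

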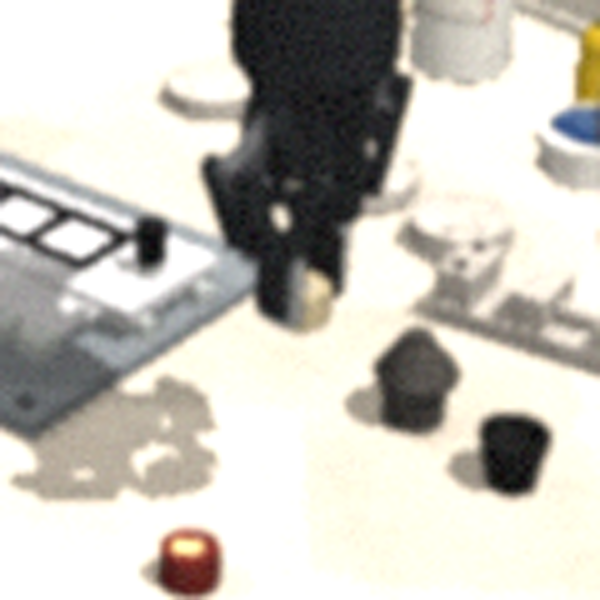

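Call:
step_arm(
  steps=[
    [2, 0.7, 0, 0, 0, 0],
    [2, 0.7, 0, 0, 0, 0],
    [2, 0.7, 0, 0, 0, 0],
    [2, 0.7, 0, 0, 0, 0],
    [2, 0.7, 0, 0, 0, 0],
    [2, 0.7, 0, 0, 0, 0],
    [2, 0.7, 0, 0, 0, 0],
    [2, 0.7, 0, 0, 0, 0],
    [2, 0.7, 0, 0, 0, 0],
    [2, 0.7, 0, 0, 0, 0],
    [2, 0.7, 0, 0, 0, 0],
    [2, 0.7, 0, 0, 0, 0],
    [2, 0.7, 0, 0, 0, 0],
    [2, 0.8, 0, 0, 0, 0],
    [2, 0.8, 0, 0, 0, 0],
    [0.6, 0, 0, 0, 0, 0],
    [0, 0, 2, 0, 0, 0],
    [0, 0, 2, 0, 0, 0],
    [0, 0, 2, 0, 0, 0],
    [0, 0, 0, 0, 0, 0],
  ],
)

```text
time_s: 30.1
ee_pos: [0.5672, 0.0086, 0.0652]
tcp_rot: [0.632, 0.775, -0.002, -0.003]
force: [-0.1, 0.1, -0.6]
opening: 0.332
```

Call:
step_arm(
  steps=[
    [0, 0, 0, 0, 0, 0],
    [0, 0, 0, 0, 0, 0],
  ],
)

```text
time_s: 30.3
ee_pos: [0.5714, 0.0079, 0.0701]
tcp_rot: [0.632, 0.775, 0.0, 0.001]
force: [0.1, -0.5, 1.1]
opening: 0.334
```

Run:
```python
from tri import *
rep([(0,-41.5,41.5,0)])
d=shot('side');over(d,'s6',210,310,170,245,7,P,pts=[(0,-42,36),(0,-84,36)])
```

```text
t 30.3 bench [  0.7 -43.   70.1] world [0.5714 0.0079 0.0701] yawB -0.0 tilt 0.1 F [ 0.1 -0.5  1.1] op 0.334 j [-0.2   0.33  1.74 -0.    1.08 -0.4 ]
  d cm [ 0.15 -0.07  2.86] rot [ 0.1  0.  -0. ]
```

View pics/s6.png

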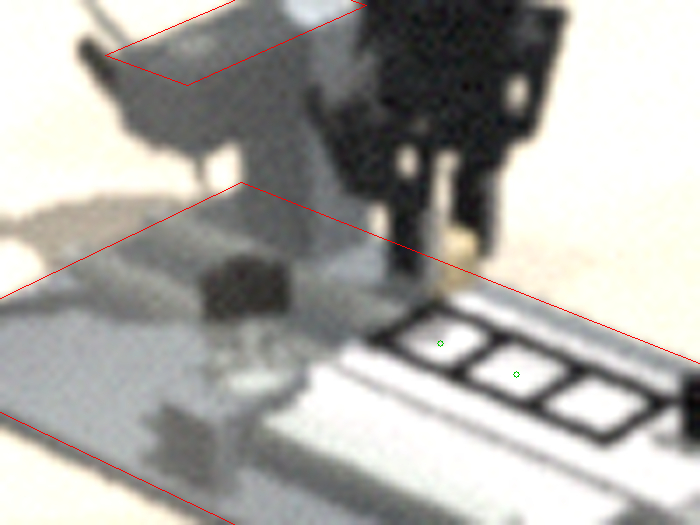

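Run:
```python
from tri import *
d=shot('side');over(d,'s7',240,300,180,225,13,P,pts=[(0.7,-43,64),(0.7,-43,81),(0,-42,36)],polys=[[(0.7+15*np.cos(a),-43+15*np.sin(a),h) for a in np.linspace(0,6.2,40)] for h in(64,81)])
```

```text
(no output)
```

View pics/s7.png

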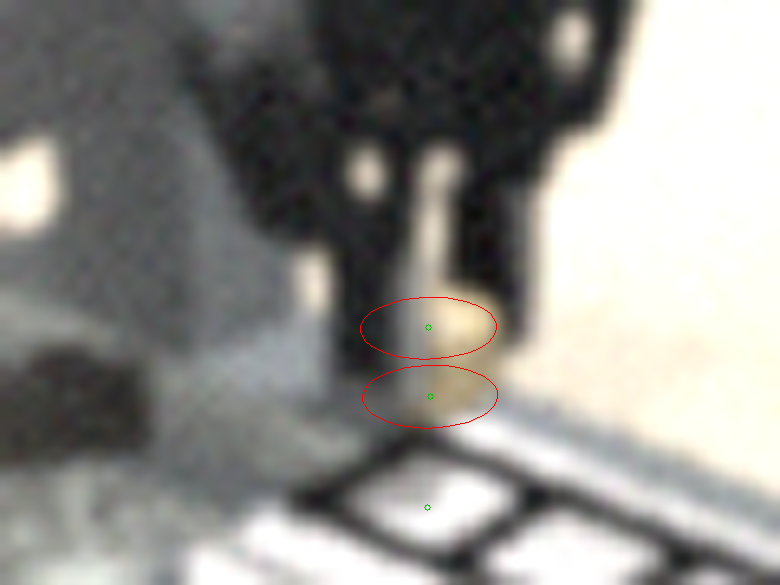

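Call:
step_arm(
  steps=[
    [0.1, -0.05, 1, 0, 0, 0],
    [0, 0, 1, 0, 0, 0],
    [0, 0, 0.4, 0, 0, 0],
    [0, 0, 0.2, 0, 0, 0],
    [0, 0, 0, 0, 0, 0],
    [0, 0, 0, 0, 0, 0],
  ],
)

```text
time_s: 31.0
ee_pos: [0.5702, 0.009, 0.043]
tcp_rot: [0.632, 0.775, 0.0, 0.0]
force: [-0.3, 0.8, -1.1]
opening: 0.332
```

Run:
```python
from tri import *
rep([(0,-41.5,41.5,0)])
d=shot('side');over(d,'s8',240,300,180,225,13,P,pts=[(0,-42,36)],polys=[])
```

```text
t 31.0 bench [ -0.2 -41.6  43. ] world [0.5702 0.009  0.043 ] yawB -0.0 tilt 0.02 F [-0.3  0.8 -1.1] op 0.332 j [-0.2   0.37  1.75 -0.    1.03 -0.4 ]
  d cm [0.01 0.02 0.15] rot [ 0.  0. -0.]
```

View pics/s8.png

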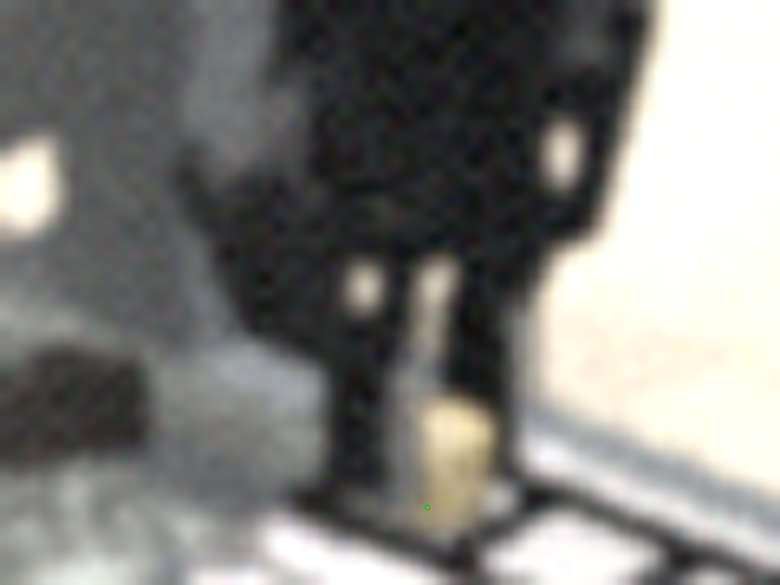

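Call:
step_arm(
  steps=[
    [0, 0, 0.1, 0, 0, 0],
    [0, 0, 0.1, 0, 0, 0],
    [0, 0, 0, 0, 0, 0],
    [0, 0, 0, 0, 0, 0],
  ],
)

```text
time_s: 31.45
ee_pos: [0.57, 0.009, 0.0409]
tcp_rot: [0.632, 0.775, -0.0, -0.0]
force: [-0.2, -0.5, -0.3]
opening: 0.332
```

Call:
step_arm(
  steps=[
    [0, 0, 0.1, 0, 0, 0],
    [0, 0, 0.1, 0, 0, 0],
    [0, 0, 0, 0, 0, 0],
    [0, 0, 0, 0, 0, 0],
  ],
)

```text
time_s: 31.85
ee_pos: [0.5702, 0.009, 0.0396]
tcp_rot: [0.632, 0.775, -0.0, 0.0]
force: [-2.9, 0.5, 4.7]
opening: 0.328
```

Call:
step_arm(
  steps=[
    [0, 0, -0.05, 0, 0, 0],
    [0, 0, 0, 0, 0, 0],
    [0, 0, 0, 0, 0, 0],
    [0, 0, 0, 0, 0, 0],
    [0, 0, 0, 0, 0, 0],
    [0, 0, -1, 0, 0, 0],
    [0, 0, -2, 0, 0, 0],
    [0, 0, -2, 0, 0, 0],
    [0, 0, -2, 0, 0, 0],
    [0, 0, -2, 0, 0, 0],
    [-2, -0.7, 0, 0, 0, 0],
    [-2, -0.7, 0, 0, 0, 0],
    [-2, -0.7, 0, 0, 0, 0],
    [-2, -0.7, 0, 0, 0, 0],
    [-2, -0.7, 0, 0, 0, 0],
    [-2, -0.7, 0, 0, 0, 0],
    [-2, -0.7, 0, 0, 0, 0],
    [0, 0, 0, 0, 0, 0],
  ],
  claw=105,
)

```text
time_s: 33.65
ee_pos: [0.5503, -0.1403, 0.1303]
tcp_rot: [0.633, 0.774, -0.0, 0.001]
force: [0.5, 1.5, 0.7]
opening: 0.589
```

Run:
```python
from tri import *
rep([(464,-312.9,6,np.degrees(P[2]))],bench=False)
d=shot('side');over(d,'s9',210,310,170,245,7,P,pts=[(0,-42,36),(0,-84,36)]); crop(d,'s10',300,430,225,345,5)
d=shot('top');crop(d,'t10',225,425,160,260,4)
```

```text
t 33.65 bench [ -49.9 -183.8  130.3] world [ 0.5503 -0.1403  0.1303] yawB -0.2 tilt 0.1 F [0.5 1.5 0.7] op 0.589 j [-0.46  0.24  1.71 -0.    1.19 -0.66]
  d cm [-15.18 -11.9   12.45] rot [ 0.   0.1 -0.2]
```

View pics/s9.png

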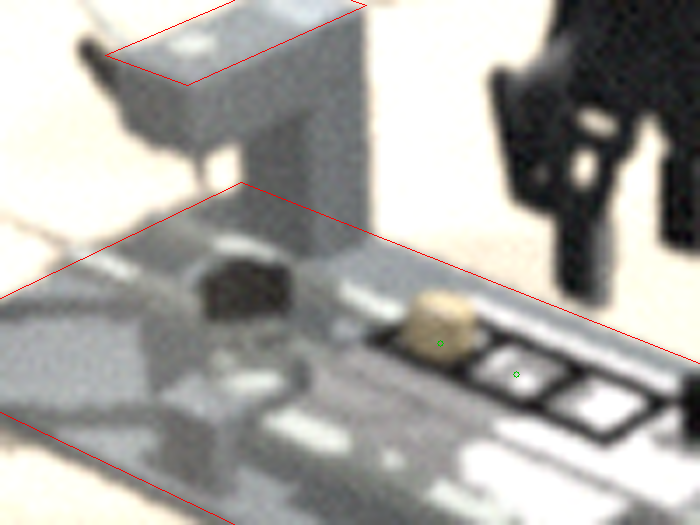

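View pics/s10.png

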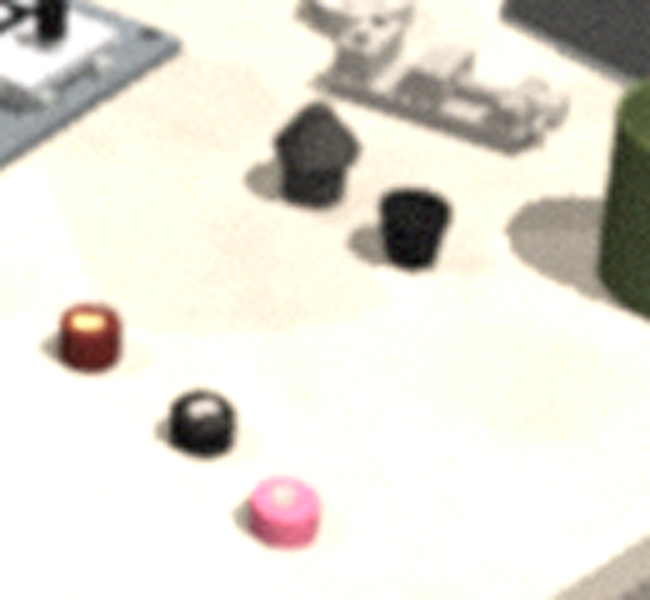

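View pics/t10.png

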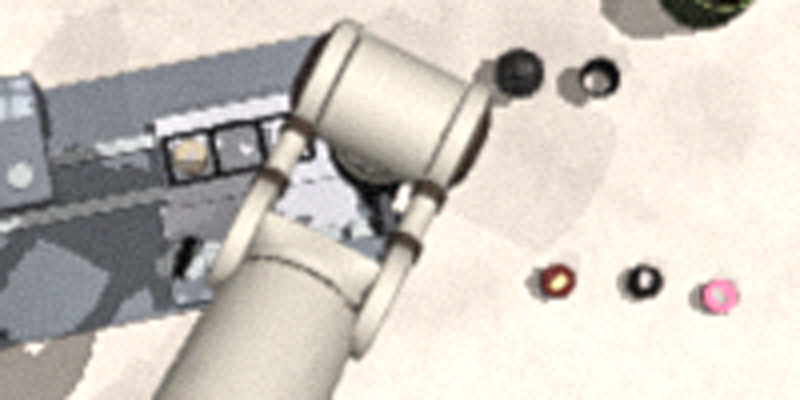

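Call:
step_arm(
  steps=[
    [-2.5, -2, 0, 0, 0, -0.2],
    [-2.5, -2, 0, 0, 0, 0],
    [-2.5, -2, 0, 0, 0, 0],
    [-2.5, -2, 0, 0, 0, 0],
    [-2.5, -2, 0, 0, 0, 0],
    [-2.5, -2, 0, 0, 0, 0],
    [0, 0, 2, 0, 0, 0],
    [0, 0, 2, 0, 0, 0],
    [0, 0, 2, 0, 0, 0],
    [0, 0, 1.5, 0, 0, 0],
    [0, 0, 0.5, 0, 0, 0],
    [0, 0, 0, 0, 0, 0],
    [0, 0, 0, 0, 0, 0],
    [0, 0, 0, 0, 0, 0],
  ],
)

```text
time_s: 35.15
ee_pos: [0.4642, -0.3099, 0.0506]
tcp_rot: [0.63, 0.776, -0.0, 0.001]
force: [-0.3, 0.3, 0.6]
opening: 0.584
```

Run:
```python
from tri import *
rep([(464,-312.9,6,np.degrees(P[2]))],bench=False)
d=shot('side');crop(d,'s11',280,410,225,345,5)
```

```text
t 35.15 bench [-168.6 -332.5   50.6] world [ 0.4642 -0.3099  0.0506] yawB 0.2 tilt 0.12 F [-0.3  0.3  0.6] op 0.584 j [-0.81  0.33  1.78  0.    1.03 -1.01]
  d cm [-0.28 -0.09  4.46] rot [0.1 0.1 0.2]
```

View pics/s11.png

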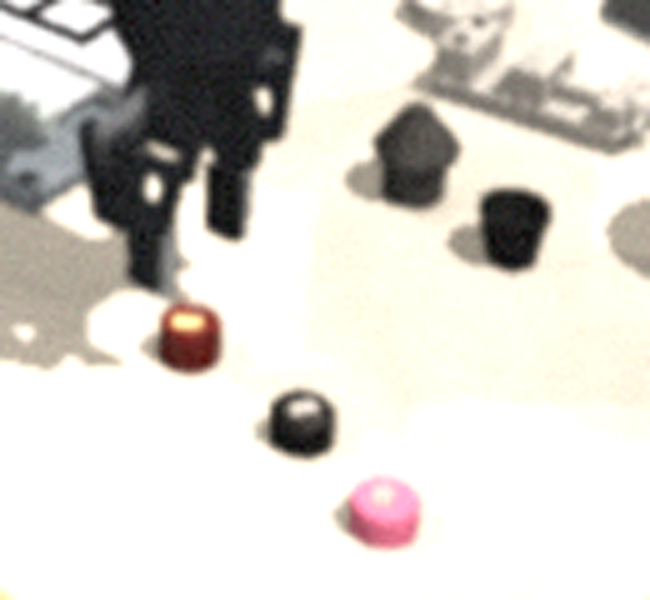

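Call:
step_arm(
  steps=[
    [-0.3, -0.1, 1, 0, 0, 0.2],
    [0, 0, 1, 0, 0, 0],
    [0, 0, 1, 0, 0, 0],
    [0, 0, 1, 0, 0, 0],
    [0, 0, 0.4, 0, 0, 0],
    [0, 0, 0, 0, 0, 0],
    [0, 0, 0, 0, 0, 0],
  ],
)

```text
time_s: 35.9
ee_pos: [0.4632, -0.3126, 0.0055]
tcp_rot: [0.632, 0.775, -0.0, 0.0]
force: [-0.0, -0.8, 0.3]
opening: 0.587
```

Call:
step_arm(
  steps=[
    [0, 0, 0, 0, 0, 0],
    [0, 0, 0, 0, 0, 0],
    [0, 0, 0, 0, 0, 0],
    [0, 0, 0, 0, 0, 0],
    [0, 0, 0, 0, 0, 0],
    [0, 0, 0, 0, 0, 0],
    [0, 0, 0, 0, 0, 0],
  ],
  claw=255,
)

```text
time_s: 36.6
ee_pos: [0.4636, -0.313, 0.0062]
tcp_rot: [0.632, 0.775, -0.0, 0.001]
force: [-0.2, 0.7, 5.4]
opening: 0.334
```

Run:
```python
from tri import *
rep([(464,-312.9,6,np.degrees(P[2]))],bench=False)
```

```text
t 36.6 bench [-169.8 -335.4    6.2] world [ 0.4636 -0.313   0.0062] yawB -0.0 tilt 0.08 F [-0.2  0.7  5.4] op 0.334 j [-0.81  0.4   1.79  0.    0.95 -1.01]
  d cm [0.01 0.04 0.02] rot [ 0.   0.1 -0. ]
```

Call:
step_arm(
  steps=[
    [0, 0, -1, 0, 0, 0],
    [0, 0, -2, 0, 0, 0],
    [0, 0, -2, 0, 0, 0],
    [0, 0, -2, 0, 0, 0],
    [0, 0, -2, 0, 0, 0],
    [0, 0, -2, 0, 0, 0],
    [0, 0, -1.4, 0, 0, 0],
    [0, 0, 0, 0, 0, 0],
    [0, 0, 0, 0, 0, 0],
  ],
)

```text
time_s: 37.5
ee_pos: [0.4628, -0.3122, 0.1289]
tcp_rot: [0.632, 0.775, 0.0, -0.0]
force: [-0.9, -0.8, -0.9]
opening: 0.333
```

Run:
```python
from tri import *
rep([(0,-84,130,0),(0,-84,41,0)])
d=shot('side');crop(d,'s12',270,400,205,325,5)
```

```text
t 37.5 bench [-170.4 -334.5  128.9] world [ 0.4628 -0.3122  0.1289] yawB -0.0 tilt 0.04 F [-0.9 -0.8 -0.9] op 0.333 j [-0.81  0.22  1.74 -0.    1.18 -1.01]
  d cm [25.06 17.02 -0.1 ] rot [-0. -0. -0.]
  d cm [0.  0.  8.9] rot [0. 0. 0.]
```

View pics/s12.png

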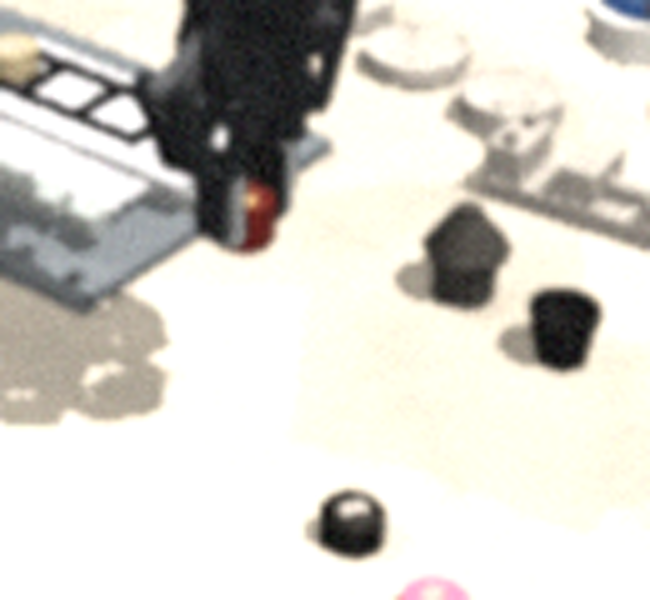

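Call:
step_arm(
  steps=[
    [2.5, 1.7, 0, 0, 0, 0],
    [2.5, 1.7, 0, 0, 0, 0],
    [2.5, 1.7, 0, 0, 0, 0],
    [2.5, 1.7, 0, 0, 0, 0],
    [2.5, 1.7, 0, 0, 0, 0],
    [2.5, 1.7, 0, 0, 0, 0],
    [2.5, 1.7, 0, 0, 0, 0],
    [2.5, 1.7, 0, 0, 0, 0],
    [2.5, 1.7, 0, 0, 0, 0],
    [2.5, 1.7, 0, 0, 0, 0],
    [0, 0, 2, 0, 0, 0],
    [0, 0, 2, 0, 0, 0],
    [0, 0, 1, 0, 0, 0],
    [0, 0, 1, 0, 0, 0],
    [0, 0, 0, 0, 0, 0],
    [0, 0, 0, 0, 0, 0],
  ],
)

```text
time_s: 39.15
ee_pos: [0.5794, -0.0336, 0.0697]
tcp_rot: [0.632, 0.775, 0.0, 0.0]
force: [-0.8, 0.4, 0.6]
opening: 0.342
```

Run:
```python
from tri import *
rep([(0,-84,41,0)])
d=shot('side');over(d,'s13',240,310,180,235,11,P,pts=[(0,-42,34),(0,-84,34)],polys=[])
```

```text
t 39.15 bench [  0.1 -85.2  69.7] world [ 0.5794 -0.0336  0.0697] yawB -0.1 tilt 0.02 F [-0.8  0.4  0.6] op 0.342 j [-0.27  0.35  1.71  0.    1.08 -0.47]
  d cm [ 0.12 -0.01  2.87] rot [ 0.   0.  -0.1]
```

View pics/s13.png

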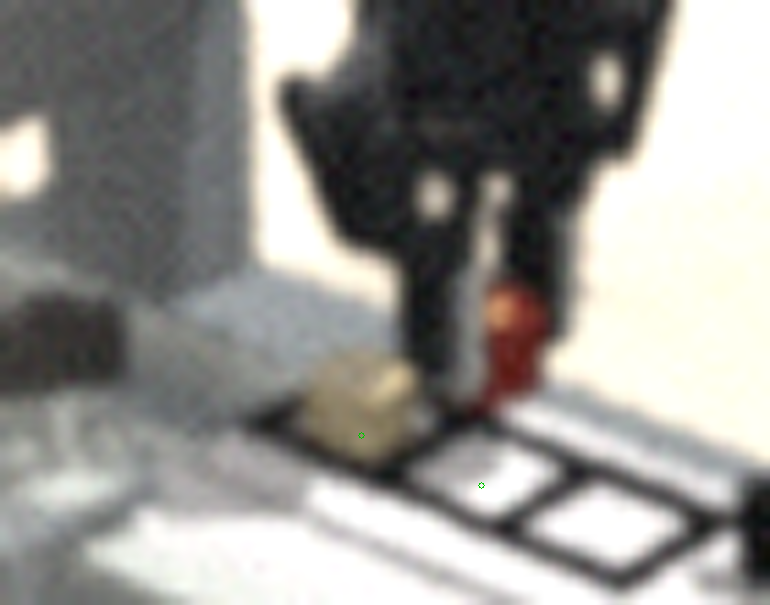

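Run:
```python
from tri import *
rep([])
d=shot('side');over(d,'s14',270,300,195,222,25,P,polys=[[(0.1+15*np.cos(a),-85.2+15*np.sin(a),h) for a in np.linspace(0,6.2,40)] for h in(63.5,63.5+19)])
```

```text
t 39.2 bench [  0.5 -85.4  70.2] world [ 0.5798 -0.0337  0.0702] yawB -0.1 tilt 0.08 F [-0.9 -0.3 -0.1] op 0.332 j [-0.27  0.35  1.71  0.    1.08 -0.47]
```

View pics/s14.png

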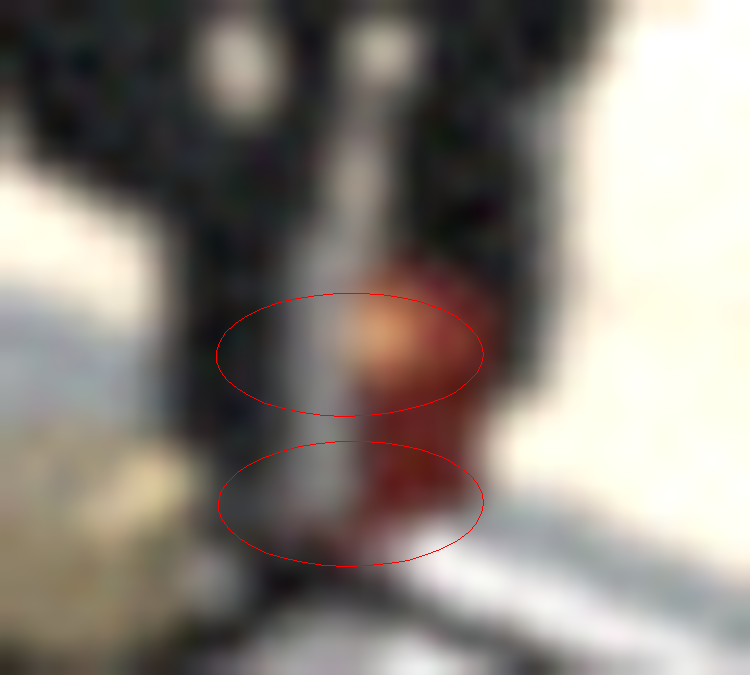

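Call:
step_arm(
  steps=[
    [0, 0, -2, 0, 0, 0],
    [0, 0, -2, 0, 0, 0],
    [0, 0, -2, 0, 0, 0],
    [-2, -1, 0, 0, 0, 0],
    [-2.5, -1.2, 0, 0, 0, 0],
    [-2.5, -1.2, 0, 0, 0, 0],
    [-2.5, -1.2, 0, 0, 0, 0],
    [-2.5, -1.2, 0, 0, 0, 0],
    [-2.5, -1.2, 0, 0, 0, 0],
    [-2.5, -1.2, 0, 0, 0, 0],
    [-2.5, -1.2, 0, 0, 0, 0],
    [-2, -1, 0, 0, 0, 0],
    [0, 0, 2, 0, 0, 0],
    [0, 0, 2, 0, 0, 0],
    [0, 0, 2, 0, 0, 0],
    [0, 0, 2, 0, 0, 0],
    [0, 0, 1, 0, 0, 0],
    [0, 0, 0.5, 0, 0, 0],
    [0, 0, 0, 0, 0, 0],
    [0, 0, 0, 0, 0, 0],
  ],
)

```text
time_s: 41.25
ee_pos: [0.5214, -0.2655, 0.0356]
tcp_rot: [0.632, 0.775, 0.0, 0.001]
force: [-0.3, -0.8, -0.5]
opening: 0.336
```

Run:
```python
from tri import *
rep([])
d=shot('side');crop(d,'s15',280,380,205,280,7.9)
```

```text
t 41.25 bench [-103.5 -300.5   35.6] world [ 0.5214 -0.2655  0.0356] yawB -0.0 tilt 0.11 F [-0.3 -0.8 -0.5] op 0.336 j [-0.68  0.41  1.71  0.    1.02 -0.88]
```

View pics/s15.png

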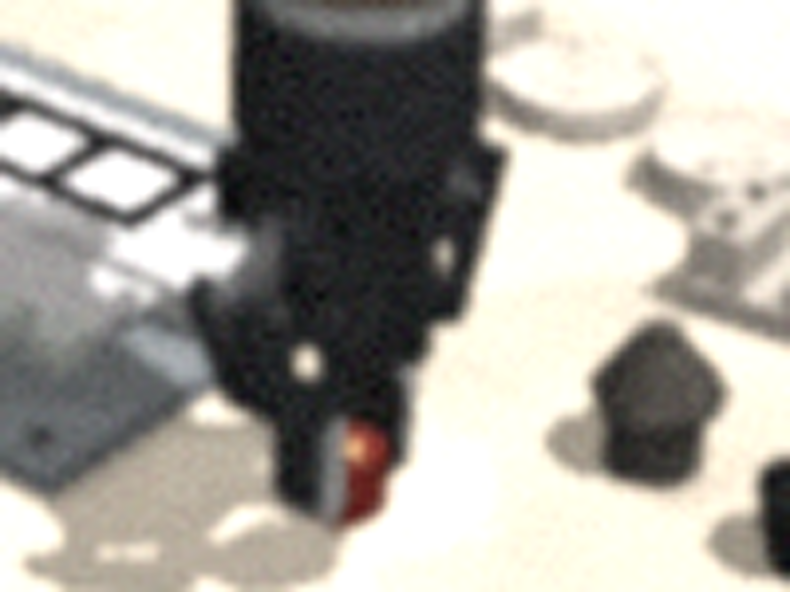

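Lower slowly until contact, then press lightly to level.

Call:
step_arm(
  steps=[
    [0, 0, 1, 0, 0, 0],
    [0, 0, 0.6, 0, 0, 0],
    [0, 0, 0.3, 0, 0, 0],
    [0, 0, 0.3, 0, 0, 0],
    [0, 0, 0, 0, 0, 0],
  ],
)

```text
time_s: 41.8
ee_pos: [0.5204, -0.2647, 0.0118]
tcp_rot: [0.632, 0.775, -0.0, -0.001]
force: [-0.0, -0.1, 0.1]
opening: 0.332
```

Call:
step_arm(
  steps=[
    [0, 0, 0.2, 0, 0, 0],
    [0, 0, 0.2, 0, 0, 0],
    [0, 0, 0.2, 0, 0, 0],
    [0, 0, 0, 0, 0, 0],
  ],
)

```text
time_s: 42.2
ee_pos: [0.5207, -0.2649, 0.0063]
tcp_rot: [0.632, 0.775, -0.0, 0.0]
force: [0.2, 0.1, -0.0]
opening: 0.334
```

Run:
```python
from tri import *
rep([])
d=shot('side');crop(d,'s16',305,355,240,278,15)
```

```text
t 42.2 bench [-104.1 -299.9    6.3] world [ 0.5207 -0.2649  0.0063] yawB -0.0 tilt 0.0 F [ 0.2  0.1 -0. ] op 0.334 j [-0.68  0.46  1.71 -0.    0.97 -0.88]
```

View pics/s16.png

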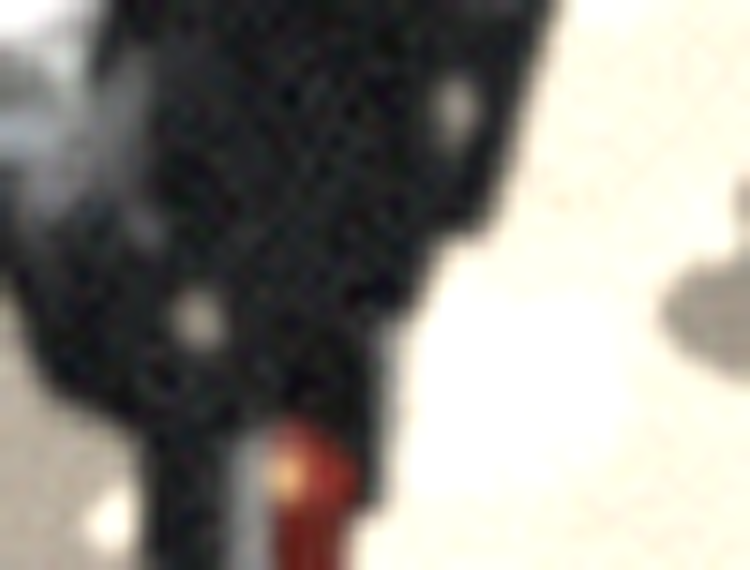

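Call:
step_arm(
  steps=[
    [0, 0, 0.1, 0, 0, 0],
    [0, 0, 0.1, 0, 0, 0],
    [0, 0, 0, 0, 0, 0],
  ],
)

```text
time_s: 42.55
ee_pos: [0.5208, -0.265, 0.0061]
tcp_rot: [0.632, 0.775, -0.0, -0.0]
force: [-5.8, 3.8, 12.5]
opening: 0.336
```

Run:
```python
from tri import *
rep([])
d=shot('side');crop(d,'s17',305,355,255,293,15)
```

```text
t 42.55 bench [-104.1 -300.     6.1] world [ 0.5208 -0.265   0.0061] yawB -0.0 tilt 0.04 F [-5.8  3.8 12.5] op 0.336 j [-0.68  0.46  1.71 -0.    0.97 -0.88]
```

View pics/s17.png

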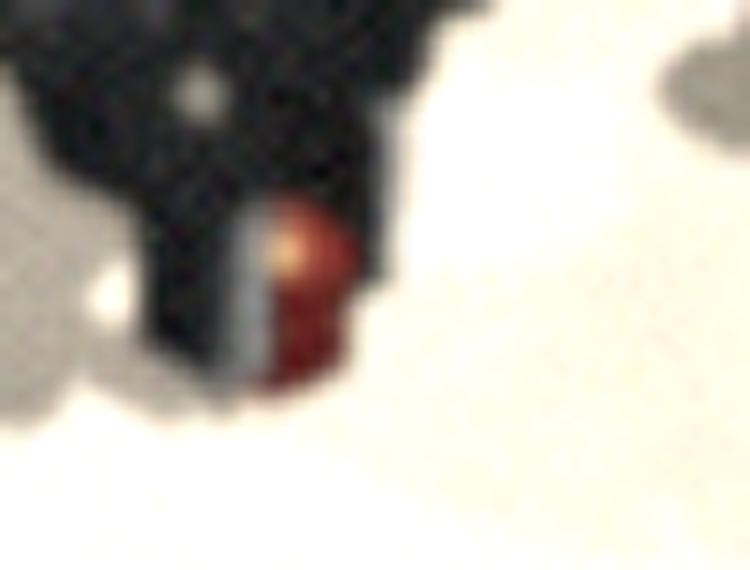

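Call:
step_arm(
  steps=[
    [0, 0, -1, 0, 0, 0],
    [0, 0, -2, 0, 0, 0],
    [0, 0, -2, 0, 0, 0],
    [0, 0, -2, 0, 0, 0],
    [0, 0, -2, 0, 0, 0],
    [0, 0, -2, 0, 0, 0],
    [0, 0, -1, 0, 0, 0],
    [2, 1, 0, 0, 0, 0],
    [2.5, 1.2, 0, 0, 0, 0],
    [2.5, 1.2, 0, 0, 0, 0],
    [2.5, 1.2, 0, 0, 0, 0],
    [2.5, 1.2, 0, 0, 0, 0],
    [2.5, 1.2, 0, 0, 0, 0],
    [2.5, 1.2, 0, 0, 0, 0],
    [2.5, 1.2, 0, 0, 0, 0],
    [2.1, 1, 0, 0, 0, 0],
    [0, 0, 2, 0, 0, 0],
    [0, 0, 2, 0, 0, 0],
    [0, 0, 0, 0, 0, 0],
    [0, 0, 0, 0, 0, 0],
  ],
)

```text
time_s: 44.6
ee_pos: [0.5786, -0.0324, 0.0842]
tcp_rot: [0.632, 0.775, -0.0, -0.001]
force: [-0.2, -0.1, 0.3]
opening: 0.336
```

Run:
```python
from tri import *
rep([(0,-84,41,0)])
```

```text
t 44.6 bench [ -0.4 -83.8  84.2] world [ 0.5786 -0.0324  0.0842] yawB -0.0 tilt 0.07 F [-0.2 -0.1  0.3] op 0.336 j [-0.26  0.33  1.71  0.    1.11 -0.47]
  d cm [-0.02  0.04  4.32] rot [-0.1 -0.  -0. ]
```

Call:
step_arm(
  steps=[
    [0, 0.04, 1, 0, 0, 0],
    [0, 0, 1, 0, 0, 0],
    [0, 0, 1, 0, 0, 0],
    [0, 0, 0.8, 0, 0, 0],
    [0, 0, 0.3, 0, 0, 0],
    [0, 0, 0, 0, 0, 0],
    [0, 0, 0, 0, 0, 0],
  ],
)

```text
time_s: 45.3
ee_pos: [0.5796, -0.0324, 0.0436]
tcp_rot: [0.632, 0.775, 0.0, 0.0]
force: [0.7, -0.6, 0.1]
opening: 0.332
```

Run:
```python
from tri import *
rep([(0,-84,40,0)])
d=shot('side');over(d,'s18',240,310,180,235,11,P,pts=[(0,-42,34),(0,-84,34)],polys=[])
```

```text
t 45.3 bench [  0.6 -84.   43.6] world [ 0.5796 -0.0324  0.0436] yawB -0.0 tilt 0.03 F [ 0.7 -0.6  0.1] op 0.332 j [-0.26  0.39  1.72 -0.    1.03 -0.47]
  d cm [ 0.   -0.06  0.36] rot [ 0.  0. -0.]
```

View pics/s18.png

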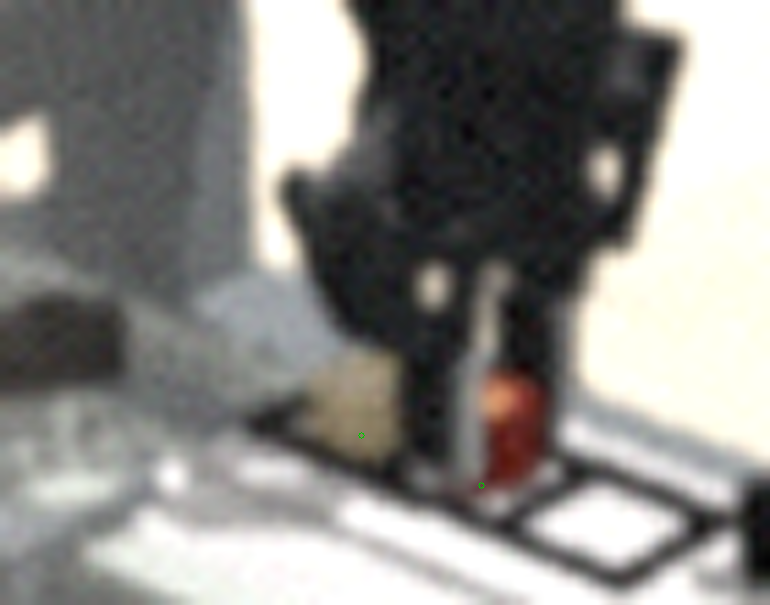

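Call:
step_arm(
  steps=[
    [0, -0.04, 0.2, 0, 0, 0],
    [0, 0, 0.15, 0, 0, 0],
    [0, 0, 0, 0, 0, 0],
  ],
)

```text
time_s: 45.65
ee_pos: [0.5792, -0.0325, 0.0402]
tcp_rot: [0.632, 0.775, 0.0, 0.0]
force: [-0.5, -0.9, 2.0]
opening: 0.335
```

Call:
step_arm(
  steps=[
    [0, 0, 0.05, 0, 0, 0],
    [0, 0, 0, 0, 0, 0],
  ],
)

```text
time_s: 45.85
ee_pos: [0.5792, -0.0325, 0.0401]
tcp_rot: [0.632, 0.775, 0.0, 0.0]
force: [-1.2, -0.2, 4.5]
opening: 0.335
```

Contact, release, and look for the black one.

Call:
step_arm(
  steps=[
    [0, 0, -0.05, 0, 0, 0],
    [0, 0, 0, 0, 0, 0],
    [0, 0, 0, 0, 0, 0],
    [0, 0, 0, 0, 0, 0],
    [0, 0, 0, 0, 0, 0],
    [0, 0, -1, 0, 0, 0],
    [0, 0, -2, 0, 0, 0],
    [0, 0, -2, 0, 0, 0],
    [0, 0, -2, 0, 0, 0],
    [0, 0, -2, 0, 0, 0],
    [-2, -1, 0, 0, 0, 0],
    [-2, -1, 0, 0, 0, 0],
    [-2, -1, 0, 0, 0, 0],
    [-2, -1, 0, 0, 0, 0],
    [-2, -1, 0, 0, 0, 0],
    [-2, -1, 0, 0, 0, 0],
    [-2, -1, 0, 0, 0, 0],
    [-2, -1, 0, 0, 0, 0],
    [0, 0, 0, 0, 0, 0],
    [0, 0, 0, 0, 0, 0],
  ],
  claw=105,
)

```text
time_s: 47.85
ee_pos: [0.5331, -0.2053, 0.1305]
tcp_rot: [0.632, 0.775, 0.0, 0.0]
force: [0.5, -0.3, 0.3]
opening: 0.588
```

Run:
```python
from tri import *
rep([(464.6,-389.6,6,np.degrees(P[2]))],bench=False)
d=shot('side');over(d,'s19',210,310,170,245,7,P,pts=[(0,-42,34),(0,-84,34)]); crop(d,'s20',300,430,225,345,5)
```

```text
t 47.85 bench [ -80.  -243.9  130.5] world [ 0.5331 -0.2053  0.1305] yawB -0.1 tilt 0.04 F [ 0.5 -0.3  0.3] op 0.588 j [-0.58  0.25  1.7   0.    1.19 -0.78]
  d cm [-16.68 -10.42  12.44] rot [ 0.   0.  -0.1]
```

View pics/s19.png

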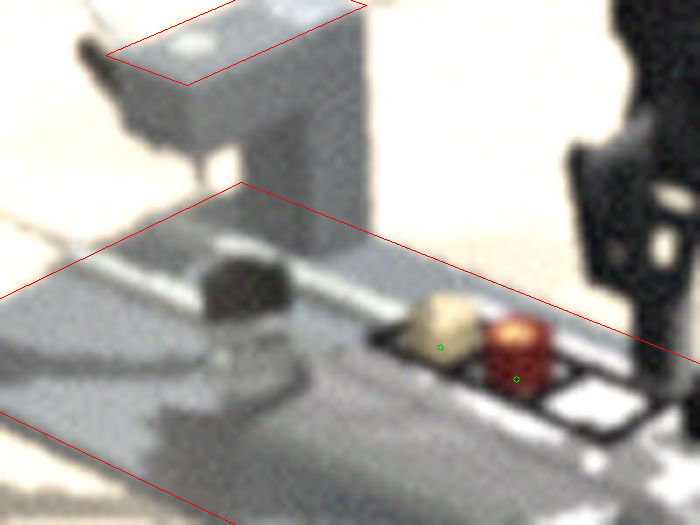

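View pics/s20.png

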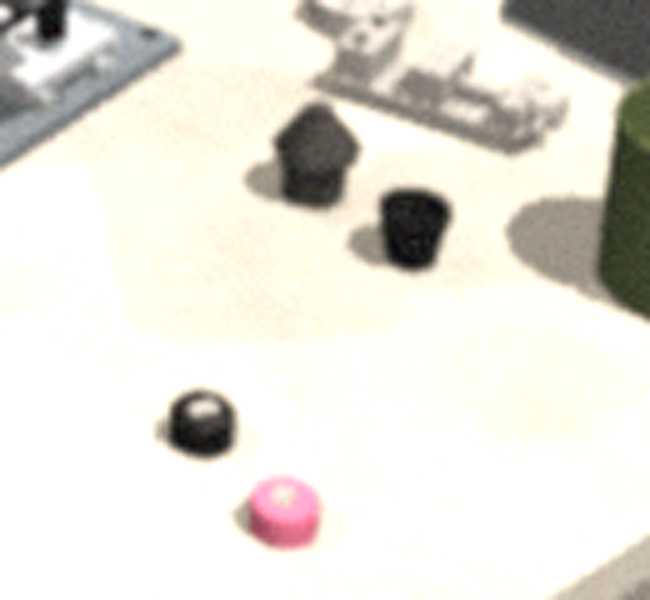

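Call:
step_arm(
  steps=[
    [-2.4, -1.5, 0, 0, 0, 0],
    [-2.4, -1.5, 0, 0, 0, 0],
    [-2.4, -1.5, 0, 0, 0, 0],
    [-2.4, -1.5, 0, 0, 0, 0],
    [-2.4, -1.5, 0, 0, 0, 0],
    [-2.4, -1.5, 0, 0, 0, 0],
    [-2.2, -1.4, 0, 0, 0, 0],
    [0, 0, 2, 0, 0, 0],
    [0, 0, 2, 0, 0, 0],
    [0, 0, 2, 0, 0, 0],
    [0, 0, 1.5, 0, 0, 0],
    [0, 0, 0.5, 0, 0, 0],
    [0, 0, 0, 0, 0, 0],
    [0, 0, 0, 0, 0, 0],
    [0, 0, 0, 0, 0, 0],
  ],
)

```text
time_s: 49.4
ee_pos: [0.4652, -0.3895, 0.0512]
tcp_rot: [0.632, 0.775, -0.0, 0.001]
force: [-0.0, -0.9, -0.3]
opening: 0.588
```

Run:
```python
from tri import *
rep([(464.6,-389.6,6,np.degrees(P[2]))],bench=False)
d=shot('side');crop(d,'s21',290,420,235,355,5)
```

```text
t 49.4 bench [-183.7 -410.6   51.2] world [ 0.4652 -0.3895  0.0512] yawB -0.0 tilt 0.13 F [-0.  -0.9 -0.3] op 0.588 j [-0.9   0.43  1.64 -0.    1.07 -1.1 ]
  d cm [ 0.01 -0.07  4.52] rot [ 0.1  0.1 -0. ]
```

View pics/s21.png

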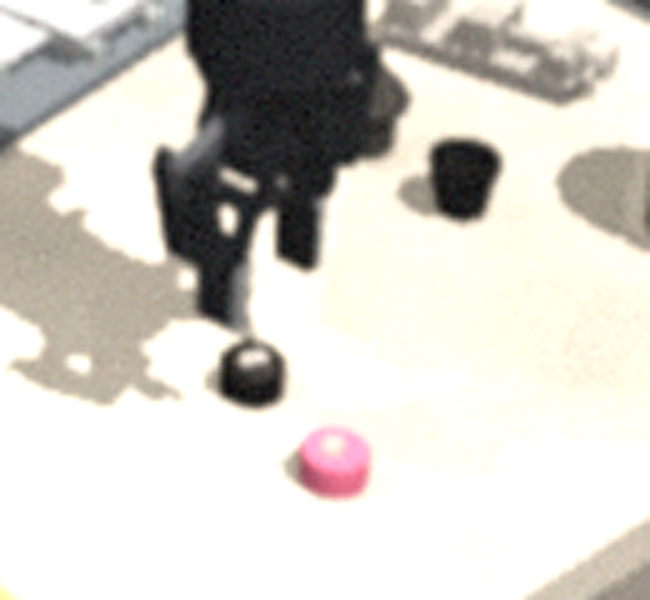

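Call:
step_arm(
  steps=[
    [0, -0.1, 1, 0, 0, 0],
    [0, 0, 1, 0, 0, 0],
    [0, 0, 1, 0, 0, 0],
    [0, 0, 1, 0, 0, 0],
    [0, 0, 0.5, 0, 0, 0],
    [0, 0, 0, 0, 0, 0],
    [0, 0, 0, 0, 0, 0],
  ],
)

```text
time_s: 50.15
ee_pos: [0.4636, -0.3891, 0.0049]
tcp_rot: [0.632, 0.775, 0.0, 0.0]
force: [0.0, 0.3, -0.0]
opening: 0.591
```

Call:
step_arm(
  steps=[
    [0, 0, 0, 0, 0, 0],
    [0, 0, 0, 0, 0, 0],
    [0, 0, 0, 0, 0, 0],
    [0, 0, 0, 0, 0, 0],
    [0, 0, 0, 0, 0, 0],
    [0, 0, 0, 0, 0, 0],
    [0, 0, 0, 0, 0, 0],
  ],
  claw=255,
)

```text
time_s: 50.85
ee_pos: [0.464, -0.3896, 0.0057]
tcp_rot: [0.632, 0.775, -0.0, 0.001]
force: [-0.9, -0.3, 5.9]
opening: 0.331
```

Call:
step_arm(
  steps=[
    [0, 0, -1, 0, 0, 0],
    [0, 0, -2, 0, 0, 0],
    [0, 0, -2, 0, 0, 0],
    [0, 0, -2, 0, 0, 0],
    [0, 0, -2, 0, 0, 0],
    [0, 0, -2, 0, 0, 0],
    [0, 0, -1.4, 0, 0, 0],
    [0, 0, 0, 0, 0, 0],
    [0, 0, 0, 0, 0, 0],
  ],
)

```text
time_s: 51.75
ee_pos: [0.4633, -0.3887, 0.1284]
tcp_rot: [0.632, 0.775, 0.0, -0.0]
force: [-0.3, -0.2, -0.4]
opening: 0.335
```

Run:
```python
from tri import *
rep([(0,-126,130,0),(0,-126,40,0)])
d=shot('side');crop(d,'s22',270,430,205,345,5)
```

```text
t 51.75 bench [-185.4 -409.4  128.4] world [ 0.4633 -0.3887  0.1284] yawB -0.0 tilt 0.04 F [-0.3 -0.2 -0.4] op 0.335 j [-0.9   0.33  1.6   0.    1.21 -1.1 ]
  d cm [28.36 18.52 -0.15] rot [-0. -0. -0.]
  d cm [0. 0. 9.] rot [0. 0. 0.]
```

View pics/s22.png

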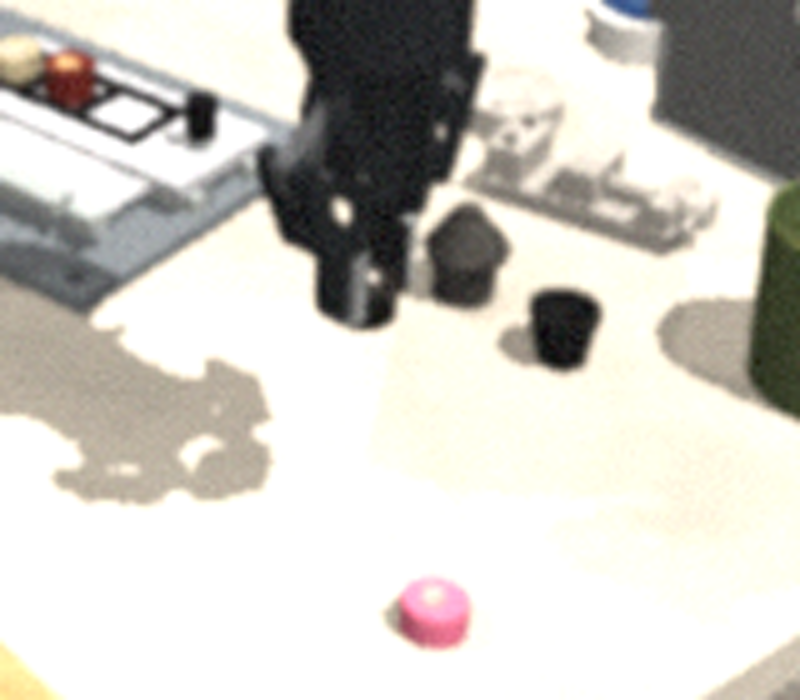

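Call:
step_arm(
  steps=[
    [2.4, 1.5, 0, 0, 0, 0],
    [2.4, 1.6, 0, 0, 0, 0],
    [2.4, 1.6, 0, 0, 0, 0],
    [2.4, 1.6, 0, 0, 0, 0],
    [2.4, 1.6, 0, 0, 0, 0],
    [2.4, 1.6, 0, 0, 0, 0],
    [2.4, 1.5, 0, 0, 0, 0],
    [2.4, 1.5, 0, 0, 0, 0],
    [2.4, 1.5, 0, 0, 0, 0],
    [2.4, 1.5, 0, 0, 0, 0],
    [2.4, 1.5, 0, 0, 0, 0],
    [2, 1.5, 0, 0, 0, 0],
    [0, 0, 2, 0, 0, 0],
    [0, 0, 2, 0, 0, 0],
    [0, 0, 0.8, 0, 0, 0],
    [0, 0, 0, 0, 0, 0],
    [0, 0, 0, 0, 0, 0],
  ],
)

```text
time_s: 53.5
ee_pos: [0.5875, -0.0737, 0.081]
tcp_rot: [0.632, 0.775, -0.0, -0.0]
force: [0.6, 0.3, -0.1]
opening: 0.338
```

Run:
```python
from tri import *
rep([(0,-126,40,0)])
```

```text
t 53.5 bench [  -0.  -126.1   81. ] world [ 0.5875 -0.0737  0.081 ] yawB -0.1 tilt 0.0 F [ 0.6  0.3 -0.1] op 0.338 j [-0.33  0.36  1.67  0.    1.11 -0.53]
  d cm [0.01 0.   4.1 ] rot [-0.  -0.  -0.1]
```

Call:
step_arm(
  steps=[
    [0, 0, 1, 0, 0, 0],
    [0, 0, 1, 0, 0, 0],
    [0, 0, 1, 0, 0, 0],
    [0, 0, 0.7, 0, 0, 0],
    [0, 0, 0, 0, 0, 0],
    [0, 0, 0, 0, 0, 0],
  ],
)

```text
time_s: 54.1
ee_pos: [0.5874, -0.0735, 0.0437]
tcp_rot: [0.632, 0.775, -0.0, -0.0]
force: [-0.0, 0.3, 0.1]
opening: 0.33
```

Run:
```python
from tri import *
rep([(0,-126,40,0)])
d=shot('side');over(d,'s23',250,320,180,235,11,P,pts=[(0,-126,34),(0,-84,34)],polys=[])
```

```text
t 54.1 bench [-1.000e-01 -1.259e+02  4.370e+01] world [ 0.5874 -0.0735  0.0437] yawB -0.0 tilt 0.02 F [-0.   0.3  0.1] op 0.33 j [-0.33  0.41  1.68 -0.    1.04 -0.53]
  d cm [-0.01  0.01  0.37] rot [-0. -0. -0.]
```

View pics/s23.png

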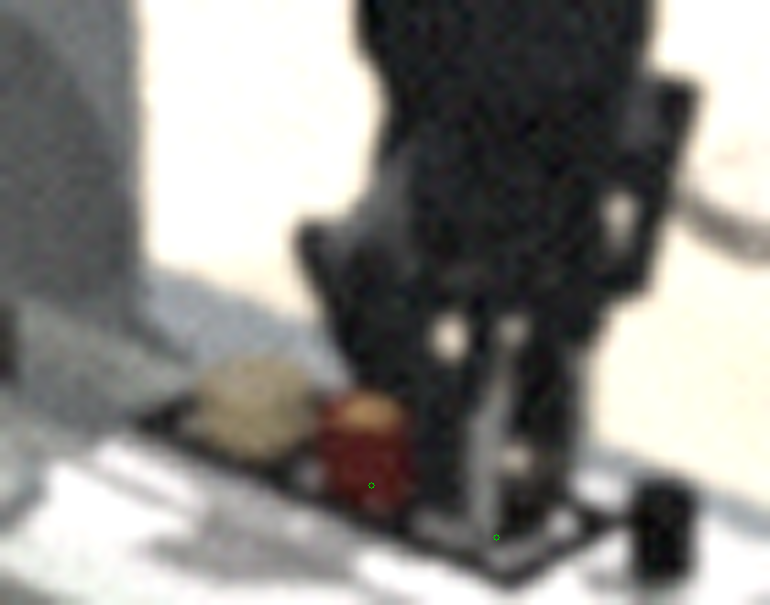

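Call:
step_arm(
  steps=[
    [0, 0, 0.2, 0, 0, 0],
    [0, 0, 0.15, 0, 0, 0],
    [0, 0, 0.05, 0, 0, 0],
    [0, 0, 0, 0, 0, 0],
  ],
)

```text
time_s: 54.55
ee_pos: [0.5874, -0.0735, 0.0399]
tcp_rot: [0.632, 0.775, -0.0, -0.0]
force: [-0.4, 1.1, -0.3]
opening: 0.334
```

Call:
step_arm(
  steps=[
    [0, 0, 0.1, 0, 0, 0],
    [0, 0, 0, 0, 0, 0],
  ],
)

```text
time_s: 54.75
ee_pos: [0.5876, -0.0735, 0.0397]
tcp_rot: [0.632, 0.775, -0.0, -0.0]
force: [-2.2, 0.7, 4.9]
opening: 0.334
```

Call:
step_arm(
  steps=[
    [0, 0, -0.05, 0, 0, 0],
    [0, 0, 0, 0, 0, 0],
    [0, 0, 0, 0, 0, 0],
    [0, 0, 0, 0, 0, 0],
    [0, 0, 0, 0, 0, 0],
    [0, 0, -1, 0, 0, 0],
    [0, 0, -2, 0, 0, 0],
    [0, 0, -2, 0, 0, 0],
    [0, 0, -2, 0, 0, 0],
    [-2, 0, -2, 0, 0, 0],
    [-2, 0, 0, 0, 0, 0],
    [-2, 0, 0, 0, 0, 0],
    [-2, 0, 0, 0, 0, 0],
    [-2, 0, 0, 0, 0, 0],
    [-2, 0, 0, 0, 0, 0],
    [0, 0, 0, 0, 0, 0],
    [0, 0, 0, 0, 0, 0],
  ],
  claw=105,
)

```text
time_s: 56.45
ee_pos: [0.6115, -0.1915, 0.1288]
tcp_rot: [0.632, 0.775, 0.0, -0.001]
force: [0.1, 0.5, -0.7]
opening: 0.589
```

Run:
```python
from tri import *
rep([(598.7,-126.6,52,np.degrees(P[2]))],bench=False)
d=shot('side');over(d,'s24',210,310,170,245,7.9,P,pts=[(0,-42,34),(0,-84,34),(0,-126,34)])
d=shot('top');crop(d,'t24',225,335,160,240,7)
```

```text
t 56.45 bench [  -0.4 -246.3  128.8] world [ 0.6115 -0.1915  0.1288] yawB -0.1 tilt 0.07 F [ 0.1  0.5 -0.7] op 0.589 j [-0.49  0.42  1.49  0.    1.23 -0.69]
  d cm [6.61 0.05 7.69] rot [-0.  -0.1 -0.1]
```

View pics/s24.png

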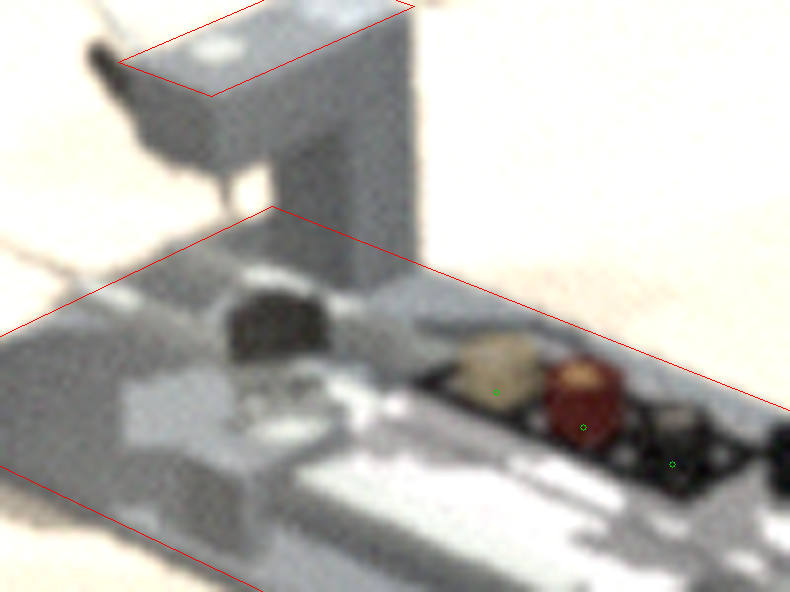

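View pics/t24.png

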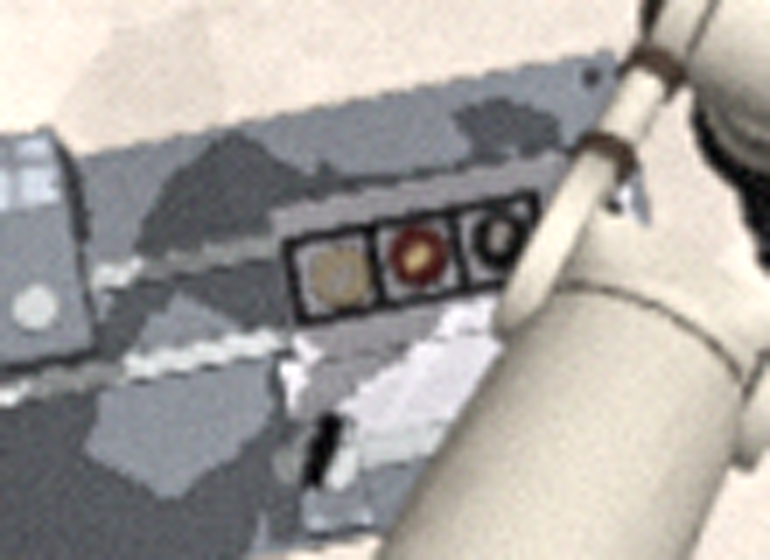

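Call:
step_arm(
  steps=[
    [2.2, 0, 0, 0, 0, 0],
    [2.2, 0, 0, 0, 0, 0],
    [2.2, 0.05, 0, 0, 0, 0],
    [0, 0, 2, 0, 0, 0],
    [0, 0, 2, 0, 0, 0],
    [0, 0, 1, 0, 0, 0],
    [0, 0, 0, 0, 0, 0],
    [0, 0, 0, 0, 0, 0],
  ],
)

```text
time_s: 57.35
ee_pos: [0.5992, -0.1263, 0.08]
tcp_rot: [0.632, 0.775, 0.0, 0.0]
force: [-0.3, -0.5, 0.5]
opening: 0.585
```

Run:
```python
from tri import *
rep([(598.7,-126.6,53,np.degrees(P[2]))],bench=False)
d=shot('side');crop(d,'s25',250,350,165,240,7.9)
```

```text
t 57.35 bench [   0.7 -179.9   80. ] world [ 0.5992 -0.1263  0.08  ] yawB -0.0 tilt 0.03 F [-0.3 -0.5  0.5] op 0.585 j [-0.4   0.41  1.61  0.    1.12 -0.61]
  d cm [-0.02 -0.05  2.7 ] rot [ 0.  0. -0.]
```

View pics/s25.png

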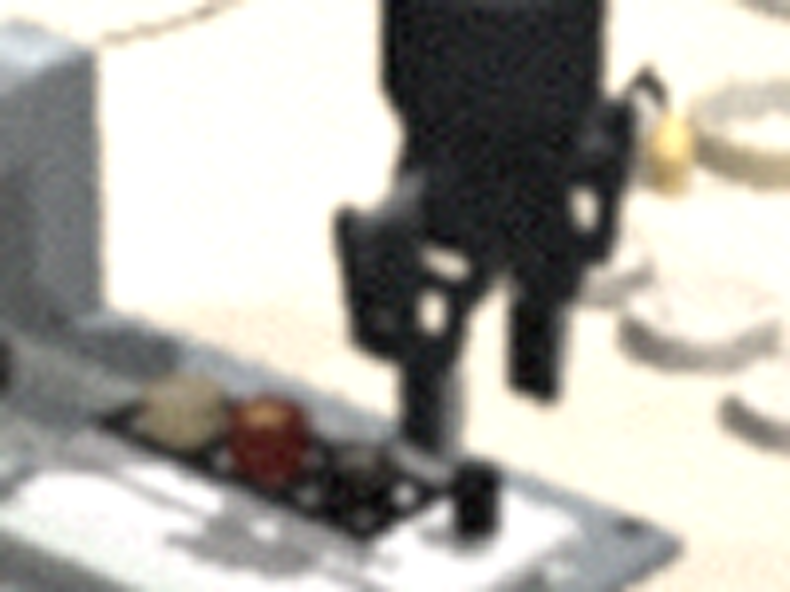

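Call:
step_arm(
  steps=[
    [0, -0.05, 1, 0, 0, 0],
    [0, 0, 1, 0, 0, 0],
    [0, 0, 0.7, 0, 0, 0],
    [0, 0, 0, 0, 0, 0],
    [0, 0, 0, 0, 0, 0],
  ],
)

```text
time_s: 57.9
ee_pos: [0.5982, -0.1263, 0.052]
tcp_rot: [0.632, 0.775, -0.0, -0.0]
force: [0.0, -0.3, -0.2]
opening: 0.588
```

Call:
step_arm(
  steps=[
    [0, 0, 0, 0, 0, 0],
    [0, 0, 0, 0, 0, 0],
    [0, 0, 0, 0, 0, 0],
    [0, 0, 0, 0, 0, 0],
    [0, 0, 0, 0, 0, 0],
    [0, 0, 0, 0, 0, 0],
    [0, 0, 0, 0, 0, 0],
    [0.3, 0, 0, 0, 0, 0],
    [0.5, 0, 0, 0, 0, 0],
    [0.6, 0, 0, 0, 0, 0],
    [0.6, 0, 0, 0, 0, 0],
    [0, 0, 0, 0, 0, 0],
  ],
  claw=255,
  grip_force=30,
)

```text
time_s: 59.1
ee_pos: [0.5945, -0.1056, 0.053]
tcp_rot: [0.632, 0.775, 0.0, 0.0]
force: [0.1, 1.3, 7.6]
opening: 0.193
```

Run:
```python
from tri import *
rep([(0,-38,53,0)])
```

```text
t 59.1 bench [   0.4 -158.7   53. ] world [ 0.5945 -0.1056  0.053 ] yawB -0.0 tilt 0.06 F [0.1 1.3 7.6] op 0.193 j [-0.38  0.43  1.65  0.    1.07 -0.58]
  d cm [12.07 -0.04  0.  ] rot [ 0. -0. -0.]
```

Call:
step_arm(
  steps=[
    [0.7, 0, 0, 0, 0, 0],
    [0.7, 0, 0, 0, 0, 0],
    [0.7, 0, 0, 0, 0, 0],
    [0.7, 0, 0, 0, 0, 0],
    [0.7, 0, 0, 0, 0, 0],
    [0.7, 0, 0, 0, 0, 0],
    [0.7, 0, 0, 0, 0, 0],
    [0.7, 0, 0, 0, 0, 0],
    [0.7, 0, 0, 0, 0, 0],
    [0.7, 0, 0, 0, 0, 0],
    [0.7, 0, 0, 0, 0, 0],
    [0.7, 0, 0, 0, 0, 0],
    [0.7, 0, 0, 0, 0, 0],
    [0.7, 0, 0, 0, 0, 0],
    [0.7, 0, 0, 0, 0, 0],
    [0.5, 0, 0, 0, 0, 0],
    [0, 0, 0, 0, 0, 0],
  ],
)

```text
time_s: 60.8
ee_pos: [0.5727, 0.0024, 0.0529]
tcp_rot: [0.632, 0.775, 0.001, 0.0]
force: [2.9, 1.0, 6.0]
opening: 0.192
```

Run:
```python
from tri import *
rep([(0,-38,53,0)])
```

```text
t 60.8 bench [  0.9 -48.6  52.9] world [0.5727 0.0024 0.0529] yawB -0.0 tilt 0.13 F [2.9 1.  6. ] op 0.192 j [-0.21  0.36  1.74  0.    1.04 -0.41]
  d cm [ 1.06 -0.09 -0.01] rot [ 0.1 -0.  -0. ]
```

Call:
step_arm(
  steps=[
    [0.4, 0, 0, 0, 0, 0],
    [0.4, 0, 0, 0, 0, 0],
    [0.2, 0, 0, 0, 0, 0],
    [0.2, 0, 0, 0, 0, 0],
    [0, 0, 0, 0, 0, 0],
    [0, 0, 0, 0, 0, 0],
  ],
)

```text
time_s: 61.4
ee_pos: [0.5706, 0.0127, 0.0529]
tcp_rot: [0.632, 0.775, 0.001, 0.001]
force: [4.3, -2.9, 4.0]
opening: 0.192
```

Run:
```python
from tri import *
rep([(0,-38,53,0)])
```

```text
t 61.4 bench [  0.9 -38.1  52.9] world [0.5706 0.0127 0.0529] yawB -0.0 tilt 0.14 F [ 4.3 -2.9  4. ] op 0.192 j [-0.19  0.35  1.75 -0.    1.04 -0.39]
  d cm [ 0.01 -0.09 -0.01] rot [ 0.1  0.1 -0. ]
```

Call:
step_arm(
  steps=[
    [0.15, 0, 0, 0, 0, 0],
    [0.15, 0, 0, 0, 0, 0],
    [0, 0, 0, 0, 0, 0],
    [0, 0, 0, 0, 0, 0],
  ],
)

```text
time_s: 61.8
ee_pos: [0.5706, 0.0128, 0.053]
tcp_rot: [0.632, 0.775, -0.001, 0.003]
force: [5.8, -12.3, 1.9]
opening: 0.191
```

Call:
step_arm(
  steps=[
    [-0.2, 0, 0, 0, 0, 0],
    [0, 0, 0, 0, 0, 0],
    [0, 0, 0, 0, 0, 0],
    [0, 0, 0, 0, 0, 0],
    [0, 0, 0, 0, 0, 0],
    [0, 0, -2, 0, 0, 0],
    [0, 0, -3, 0, 0, 0],
    [0, 0, -3, 0, 0, 0],
    [0, 0, -3, 0, 0, 0],
    [0, 0, 0, 0, 0, 0],
    [0, 0, 0, 0, 0, 0],
  ],
  claw=105,
)

```text
time_s: 62.9
ee_pos: [0.5698, 0.0138, 0.1629]
tcp_rot: [0.632, 0.775, 0.0, 0.0]
force: [-0.4, 0.7, -0.5]
opening: 0.586
```

Run:
```python
from tri import *
rep([(478.4,13.5,165,72)],bench=False)
d=shot('side');over(d,'s26',200,300,165,240,7.9,P,pts=[(0,-38,68),(0,100,34),(0,58,34),(0,16,34)])
```

```text
t 62.9 bench [  0.3 -36.9 162.9] world [0.5698 0.0138 0.1629] yawB -0.0 tilt 0.06 F [-0.4  0.7 -0.5] op 0.586 j [-0.19  0.21  1.68  0.    1.25 -0.39]
  d cm [ 1.82 -8.95 -0.22] rot [  0.    0.  -60.4]
```

View pics/s26.png

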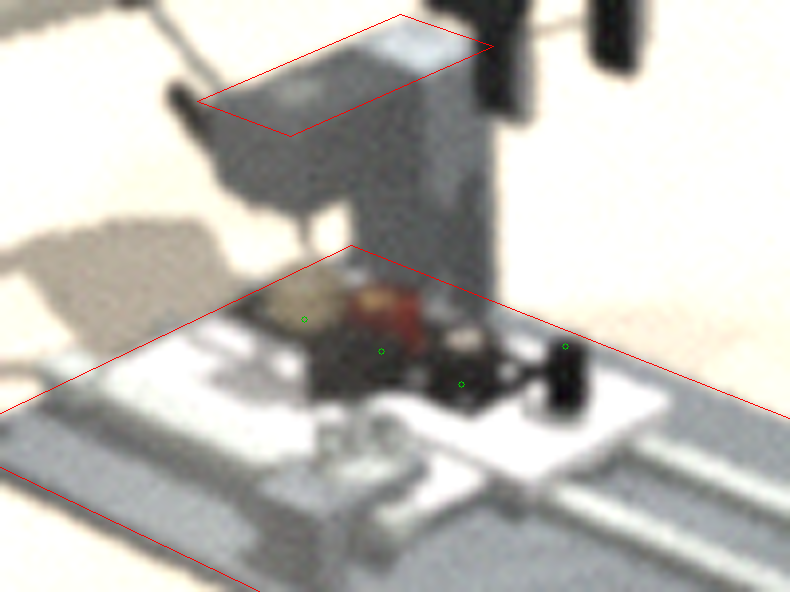

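Carriage home. Go to the plunger at yaw 60°.

Call:
step_arm(
  steps=[
    [0.4, -1.8, 0, 0, 0, 0],
    [0.4, -1.8, 0, 0, 0, 0],
    [0.4, -1.8, 0, 0, 0, 0],
    [0.4, -1.8, 0, 0, 0, 0],
    [0.2, -1.75, 0, 0, 0, 0],
    [0, 0, 0, 0, 0, -7.5],
    [0, 0, 0, 0, 0, -7.5],
    [0, 0, 0, 0, 0, -7.5],
    [0, 0, 0, 0, 0, -7.5],
    [0, 0, 0, 0, 0, -7.5],
    [0, 0, 0, 0, 0, -7.5],
    [0, 0, 0, 0, 0, -7.5],
    [0, 0, 0, 0, 0, -7.5],
    [0, 0, 0, 0, 0, 0],
    [0, 0, 0, 0, 0, 0],
  ],
)

```text
time_s: 64.45
ee_pos: [0.4774, 0.0134, 0.1612]
tcp_rot: [0.161, 0.987, 0.0, -0.001]
force: [-0.6, -0.7, 0.3]
opening: 0.586
```

Run:
```python
from tri import *
rep([(478.4,13.5,84.5,72)],bench=False)
```

```text
t 64.45 bench [-90.2 -18.5 161.2] world [0.4774 0.0134 0.1612] yawB 59.8 tilt 0.14 F [-0.6 -0.7  0.3] op 0.586 j [-0.23 -0.03  1.94  0.    1.24 -1.47]
  d cm [-0.11  0.04  7.67] rot [-0.  -0.1 -0.5]
```

Call:
step_arm(
  steps=[
    [-0.1, 0, 1.5, 0, 0, -0.3],
    [0, 0, 1.5, 0, 0, 0],
    [0, 0, 1.5, 0, 0, 0],
    [0, 0, 1.5, 0, 0, 0],
    [0, 0, 1, 0, 0, 0],
    [0, 0, 0.6, 0, 0, 0],
    [0, 0, 0, 0, 0, 0],
    [0, 0, 0, 0, 0, 0],
  ],
)

```text
time_s: 65.25
ee_pos: [0.4795, 0.0128, 0.0868]
tcp_rot: [0.157, 0.988, -0.0, 0.0]
force: [-0.9, -0.4, 0.8]
opening: 0.586
```

Call:
step_arm(
  steps=[
    [0, 0, 0, 0, 0, 0],
    [0, 0, 0, 0, 0, 0],
    [0, 0, 0, 0, 0, 0],
    [0, 0, 0, 0, 0, 0],
    [0, 0, 0, 0, 0, 0],
    [0, 0, 0, 0, 0, 0],
    [0, 0, 0, 0, 0, 0],
    [0, 0, 0, 0, 0, 0],
    [0, 0, 0, 0, 0, 0],
  ],
  claw=255,
  grip_force=60,
)

```text
time_s: 66.15
ee_pos: [0.4798, 0.0134, 0.0871]
tcp_rot: [0.157, 0.988, 0.0, 0.001]
force: [-0.3, 6.1, 4.9]
opening: 0.103
```

Run:
```python
from tri import *
rep([])
print(ctrl.get_state()['moment'])
```

```text
t 66.15 bench [-87.9 -19.   87.1] world [0.4798 0.0134 0.0871] yawB 60.3 tilt 0.09 F [-0.3  6.1  4.9] op 0.103 j [-0.23  0.08  1.99  0.    1.07 -1.48]
[ 0.85104767  0.06698651 -0.03811804]
```

Call:
step_arm(
  steps=[
    [0, 0, -0.2, 0, 0, 0],
    [0, 0, -0.2, 0, 0, 0],
    [0, 0, -0.1, 0, 0, 0],
    [0, 0, 0, 0, 0, 0],
    [0, 0, 0, 0, 0, 0],
  ],
)

```text
time_s: 66.65
ee_pos: [0.4792, 0.0134, 0.09]
tcp_rot: [0.157, 0.988, 0.001, 0.0]
force: [6.6, 4.7, -10.0]
opening: 0.11
```

Call:
step_arm(
  steps=[
    [0, 0, -0.15, 0, 0, 0],
    [0, 0, 0, 0, 0, 0],
    [0, 0, 0, 0, 0, 5],
    [0, 0, 0, 0, 0, 5],
    [0, 0, 0, 0, 0, 5],
    [0, 0, 0, 0, 0, 0],
  ],
)

```text
time_s: 67.25
ee_pos: [0.4791, 0.0132, 0.0913]
tcp_rot: [0.286, 0.958, 0.0, 0.0]
force: [6.6, 3.1, -11.5]
opening: 0.106
```

Run:
```python
from tri import *
rep([])
print(ctrl.get_state()['moment'])
```

```text
t 67.25 bench [-88.6 -19.   91.3] world [0.4791 0.0132 0.0913] yawB 45.1 tilt 0.05 F [  6.6   3.1 -11.5] op 0.106 j [-0.23  0.07  1.99  0.    1.08 -1.22]
[ 0.42783868 -1.14517663 -0.02479173]
```

Call:
step_arm(
  steps=[
    [0, 0, 0, 0, 0, 5],
    [0, 0, 0, 0, 0, 5],
    [0, 0, 0, 0, 0, 5],
    [0, 0, 0, 0, 0, 5],
    [0, 0, 0, 0, 0, 5],
    [0, 0, 0, 0, 0, 5],
    [0, 0, 0, 0, 0, 5],
    [0, 0, 0, 0, 0, 5],
    [0, 0, 0, 0, 0, 5],
    [0, 0, 0, 0, 0, 0],
    [0, 0, 0, 0, 0, 0],
  ],
)

```text
time_s: 68.35
ee_pos: [0.4784, 0.0129, 0.0917]
tcp_rot: [0.629, 0.777, -0.0, -0.001]
force: [3.6, 1.1, -11.4]
opening: 0.105
```

Run:
```python
from tri import *
rep([])
print(ctrl.get_state()['moment'])
```

```text
t 68.35 bench [-89.3 -19.2  91.7] world [0.4784 0.0129 0.0917] yawB 0.4 tilt 0.09 F [  3.6   1.1 -11.4] op 0.105 j [-0.23  0.07  1.99 -0.    1.08 -0.44]
[ 0.10845123 -0.73397162 -0.00184712]
```

Lower about 14.5 mm gently.

Call:
step_arm(
  steps=[
    [0, 0, 0.2, 0, 0, 0],
    [0, 0, 0.2, 0, 0, 0],
    [0, 0, 0.2, 0, 0, 0],
    [0, 0, 0.2, 0, 0, 0],
    [0, 0, 0.2, 0, 0, 0],
    [0, 0, 0.2, 0, 0, 0],
    [0, 0, 0.1, 0, 0, 0],
    [0, 0, 0, 0, 0, 0],
    [0, 0, 0, 0, 0, 0],
  ],
)

```text
time_s: 69.25
ee_pos: [0.4789, 0.0129, 0.0799]
tcp_rot: [0.63, 0.777, -0.0, -0.0]
force: [-1.5, 0.7, -6.1]
opening: 0.105
```

Run:
```python
from tri import *
rep([])
print(ctrl.get_state()['moment'])
```

```text
t 69.25 bench [-88.9 -19.3  79.9] world [0.4789 0.0129 0.0799] yawB 0.3 tilt 0.05 F [-1.5  0.7 -6.1] op 0.105 j [-0.23  0.09  1.99 -0.    1.06 -0.43]
[0.06240842 0.25780318 0.03675863]
```

Call:
step_arm(
  steps=[
    [0, 0, 0.15, 0, 0, 0],
    [0, 0, 0.15, 0, 0, 0],
    [0, 0, 0, 0, 0, 0],
    [0, 0, 0, 0, 0, 0],
  ],
)

```text
time_s: 69.65
ee_pos: [0.4792, 0.0129, 0.0775]
tcp_rot: [0.63, 0.777, -0.0, -0.0]
force: [-4.6, 0.6, 2.3]
opening: 0.105
```

Call:
step_arm(
  steps=[
    [0, 0, 0, 0, 0, 0],
    [0, 0, 0, 0, 0, 0],
    [0, 0, 0, 0, 0, 0],
    [0, 0, 0, 0, 0, 0],
    [0, 0, 0, 0, 0, 0],
    [0, 0, -1, 0, 0, 0],
    [0, 0, -2, 0, 0, 0],
    [0, 0, -2, 0, 0, 0],
    [0, 0, -2, 0, 0, 0],
    [0, 0, -2, 0, 0, 0],
    [0, 0, 0, 0, 0, 0],
  ],
  claw=105,
)

```text
time_s: 70.75
ee_pos: [0.4815, 0.0124, 0.1706]
tcp_rot: [0.63, 0.777, 0.002, 0.003]
force: [0.7, -0.5, -0.2]
opening: 0.586
```

Run:
```python
from tri import *
rep([(-90,-20,74,0)])
d=shot('side');over(d,'s27',200,300,165,240,7.9,P,pts=[(0,-38,68),(-90,-20,92)])
```

```text
t 70.75 bench [-86.4 -20.3 170.6] world [0.4815 0.0124 0.1706] yawB 0.3 tilt 0.41 F [ 0.7 -0.5 -0.2] op 0.586 j [-0.23 -0.04  1.92  0.    1.25 -0.43]
  d cm [ 0.06 -0.42  9.66] rot [0.4 0.2 0.3]
```

View pics/s27.png

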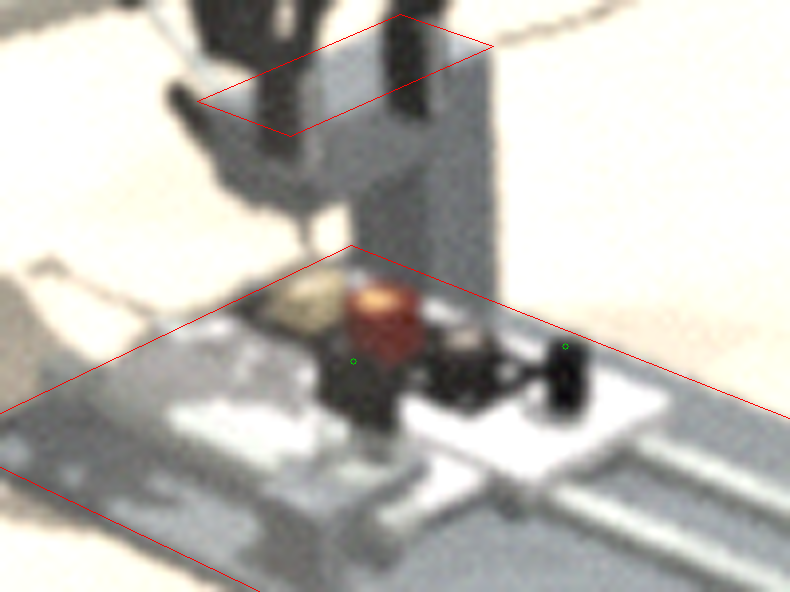

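Call:
step_arm(
  steps=[
    [0, 0, -2, 0, 0, 0],
    [0, 0, -3, 0, 0, 0],
    [2, 0, 0, 0, 0, 0.3],
    [2, 0, 0, 0, 0, 0],
    [2.5, 0.2, 0, 0, 0, 0],
    [2.5, 0.2, 0, 0, 0, 0],
    [2.5, 0.2, 0, 0, 0, 0],
    [2.5, 0.2, 0, 0, 0, 0],
    [2.5, 0, 0, 0, 0, 0],
    [2, 0, 0, 0, 0, 0],
    [2, 0, 0, 0, 0, 0],
    [0, 0, 0, 0, 0, 0],
    [0, 0, 0, 0, 0, 0],
  ],
)

```text
time_s: 72.1
ee_pos: [0.4451, 0.215, 0.2159]
tcp_rot: [0.631, 0.775, -0.001, -0.0]
force: [0.5, -0.5, 0.3]
opening: 0.59
```

Run:
```python
from tri import *
rep([(526.4,232.4,140.4,np.degrees(P[2]))],bench=False)
```

```text
t 72.1 bench [-81.1 185.5 215.9] world [0.4451 0.215  0.2159] yawB 0.0 tilt 0.1 F [ 0.5 -0.5  0.3] op 0.59 j [ 0.21 -0.04  1.84 -0.    1.35  0.  ]
  d cm [0.06 8.33 7.54] rot [-0.1  0.   0. ]
```

Call:
step_arm(
  steps=[
    [0, 2, 0, 0, 0, 0],
    [0, 2, 0, 0, 0, 0],
    [0, 2, 0, 0, 0, 0],
    [0, 2.3, 0, 0, 0, 0],
    [0, 0, 1.5, 0, 0, 0],
    [0, 0, 1.5, 0, 0, 0],
    [0, 0, 0.5, 0, 0, 0],
    [0, 0, 0, 0, 0, 0],
    [0, 0, 0, 0, 0, 0],
  ],
)

```text
time_s: 73.0
ee_pos: [0.5264, 0.2319, 0.1819]
tcp_rot: [0.632, 0.775, -0.0, -0.0]
force: [-0.1, 0.1, 0.3]
opening: 0.586
```

Run:
```python
from tri import *
rep([(526.4,232.4,140.4,np.degrees(P[2]))],bench=False)
d=shot('side');over(d,'s28',170,270,130,205,7.9,P)
```

```text
t 73.0 bench [  2.  185.6 181.9] world [0.5264 0.2319 0.1819] yawB -0.0 tilt 0.01 F [-0.1  0.1  0.3] op 0.586 j [ 0.21  0.2   1.65 -0.    1.29  0.  ]
  d cm [0.05 0.01 4.15] rot [-0.  0. -0.]
```

View pics/s28.png

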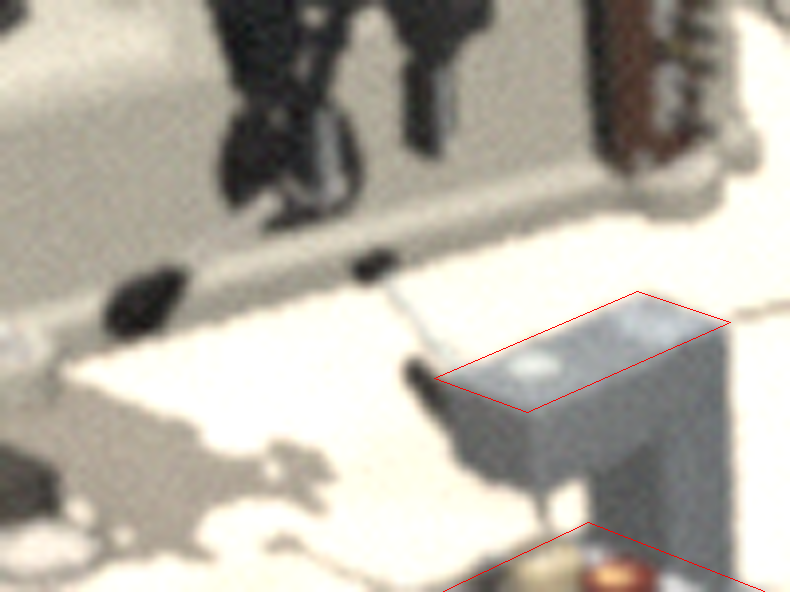

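Call:
step_arm(
  steps=[
    [0.05, 0, 1, 0, 0, 0],
    [0, 0, 1, 0, 0, 0],
    [0, 0, 1, 0, 0, 0],
    [0, 0, 1, 0, 0, 0],
    [0, 0, 0.1, 0, 0, 0],
    [0, 0, 0, 0, 0, 0],
    [0, 0, 0, 0, 0, 0],
  ],
)

```text
time_s: 73.75
ee_pos: [0.5271, 0.2326, 0.1413]
tcp_rot: [0.632, 0.775, 0.0, 0.0]
force: [0.9, 0.8, 0.7]
opening: 0.589
```

Call:
step_arm(
  steps=[
    [0, 0, 0, 0, 0, 0],
    [0, 0, 0, 0, 0, 0],
    [0, 0, 0, 0, 0, 0],
    [0, 0, 0, 0, 0, 0],
    [0, 0, 0, 0, 0, 0],
    [0, 0, 0, 0, 0, 0],
    [0, 0, 0, 0, 0, 0],
  ],
  claw=255,
  grip_force=25,
)

```text
time_s: 74.45
ee_pos: [0.5265, 0.2328, 0.1411]
tcp_rot: [0.632, 0.775, 0.0, -0.0]
force: [-5.1, 1.6, 4.1]
opening: 0.201
```

Call:
step_arm(
  steps=[
    [0.26, 0, 0.36, 0, 0, 0],
    [0.25, 0, 0.41, 0, 0, 0],
    [0.21, 0, 0.42, 0, 0, 0],
    [0.18, 0, 0.44, 0, 0, 0],
    [0.15, 0, 0.45, 0, 0, 0],
    [0.11, 0, 0.46, 0, 0, 0],
    [0.08, 0, 0.47, 0, 0, 0],
    [0.04, 0, 0.47, 0, 0, 0],
    [0, 0, 0.48, 0, 0, 0],
    [-0.03, 0, 0.47, 0, 0, 0],
    [-0.07, 0, 0.47, 0, 0, 0],
    [-0.1, 0, 0.46, 0, 0, 0],
    [0, 0, 0, 0, 0, 0],
    [0, 0, 0, 0, 0, 0],
  ],
)

```text
time_s: 75.85
ee_pos: [0.5244, 0.2434, 0.0873]
tcp_rot: [0.632, 0.775, 0.0, -0.0]
force: [-4.7, 2.7, 6.3]
opening: 0.2
```

Run:
```python
from tri import *
rep([(524.4,242.9,86.4,np.degrees(P[2]))],bench=False)
d=shot('side');over(d,'s29',170,270,145,220,7.9,P)
```

```text
t 75.85 bench [  2.4 197.2  87.3] world [0.5244 0.2434 0.0873] yawB -0.1 tilt 0.04 F [-4.7  2.7  6.3] op 0.2 j [0.23 0.32 1.71 0.   1.11 0.02]
  d cm [-0.04 -0.01  0.09] rot [-0.  -0.  -0.1]
```

View pics/s29.png

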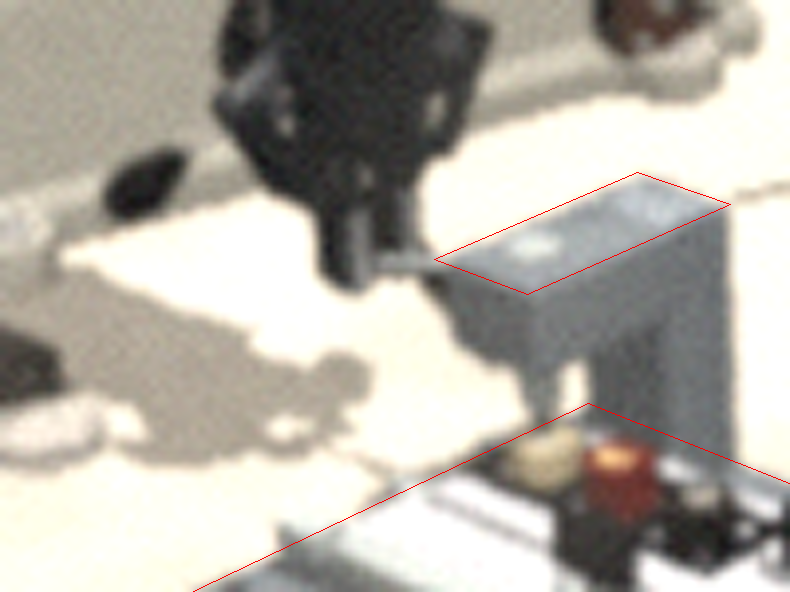

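Call:
step_arm(
  steps=[
    [-0.03, 0, 0.12, 0, 0, 0],
    [0, 0, 0.08, 0, 0, 0],
    [0, 0, 0, 0, 0, 0],
    [0, 0, 0, 0, 0, 0],
  ],
)

```text
time_s: 76.3
ee_pos: [0.5246, 0.2434, 0.0869]
tcp_rot: [0.632, 0.775, 0.0, -0.0]
force: [-9.8, 2.5, 15.4]
opening: 0.2
```

Call:
step_arm(
  steps=[
    [0, 0, 0, 0, 0, 0],
    [0, 0, 0, 0, 0, 0],
    [0, 0, 0, 0, 0, 0],
    [0, 0, 0, 0, 0, 0],
    [0, 0, 0, 0, 0, 0],
    [0, 0, -1, 0, 0, 0],
    [0, 0, -2, 0, 0, 0],
    [0, 0, -3, 0, 0, 0],
    [0, 0, -3, 0, 0, 0],
    [0, 0, -3, 0, 0, 0],
    [2, 0, 0, 0, 0, 0],
    [3, 0, 0, 0, 0, 0],
    [3, 0, 0, 0, 0, 0],
    [0, 0, 0, 0, 0, 0],
    [0, 0, 0, 0, 0, 0],
  ],
  claw=105,
)

```text
time_s: 77.8
ee_pos: [0.5085, 0.3214, 0.2058]
tcp_rot: [0.631, 0.776, 0.0, 0.0]
force: [0.1, 0.3, 0.2]
opening: 0.591
```

Run:
```python
from tri import *
rep([])
d=shot('side','fs');over(d,'s30',190,290,155,230,7.9,P,pts=[(0,198,99)],polys=[])
d=shot('top');crop(d,'t30',185,335,160,255,5.3); crop(d,'t31',335,425,160,250,6)
```

```text
t 77.8 bench [  2.6 276.8 205.8] world [0.5085 0.3214 0.2058] yawB 0.0 tilt 0.05 F [0.1 0.3 0.2] op 0.591 j [ 0.36  0.24  1.55 -0.    1.35  0.16]
```

View pics/s30.png

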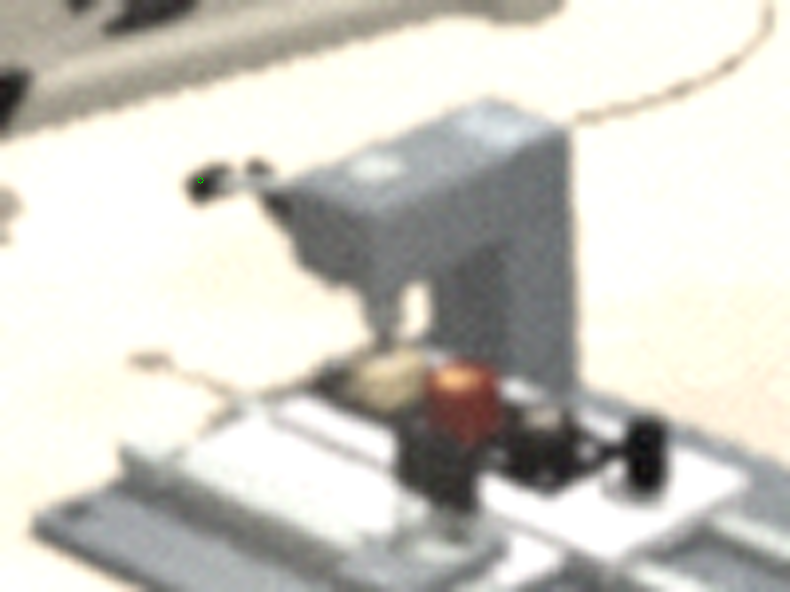

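View pics/t30.png

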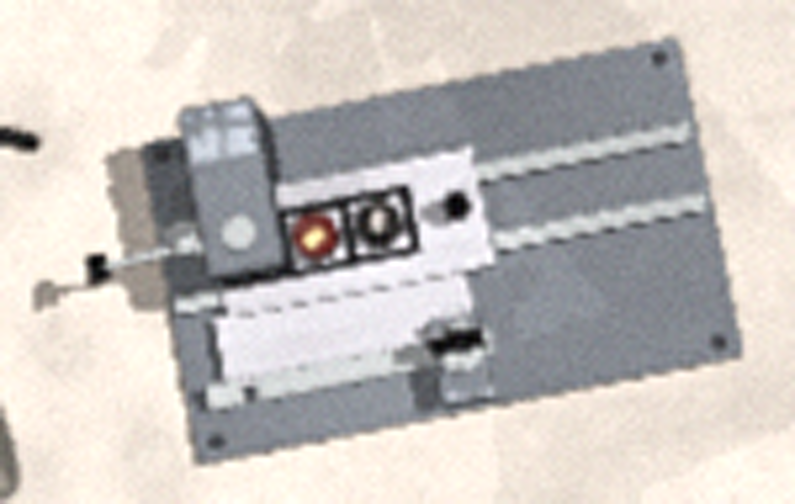

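View pics/fs.png

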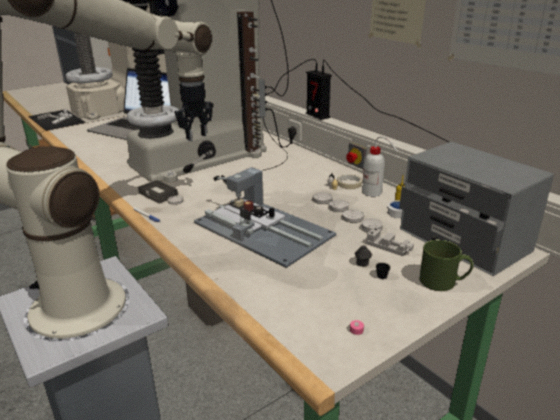

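Run:
```python
import cv2,numpy as np
a=cv2.imread('pics/side0.png',0).astype(np.float32);b=cv2.imread('pics/fs.png',0).astype(np.float32)
for n,(x0,x1,y0,y1) in dict(lever=(208,224,170,186),head=(228,264,168,186),handle=(262,282,204,222),plunger=(236,254,206,226)).items():
    w=cv2.createHanningWindow((x1-x0,y1-y0),cv2.CV_32F)
    print(n,cv2.phaseCorrelate(a[y0:y1,x0:x1],b[y0:y1,x0:x1],w))
from workcell import ctrl
print(ctrl.job_done())
```

```text
lever ((-0.15701115396541176, 0.2169419537347137), 0.9199425680562854)
head ((-0.11433746266076383, -0.02668673778465447), 0.9501289585490286)
handle ((-0.11499365593286193, -0.04024674035249909), 0.8056459188461303)
plunger ((0.3227388117151744, 0.08117286390165113), 0.9697151859601338)
the job is handed in; nothing more can be done
None
```

The bench is loaded and locked, the probe is lowered, and the job is handed in at about 78 s. No verdict was reported.

**What I did:**
- I raised the probe, then rested the plunger in its notch and slid the carriage out to its end stop.
- I set the cream, dark red and black specimens in nests 1, 2 and 3. Each was felt to touch the nest floor before I let go.
- I slid the carriage home until it met its stop (about 12 N) and turned the plunger back so it sprang down. Last, I lowered the lever onto its stop (about 15 N).
- I left the pink look-alike, loupe, anvil and other items alone.

**Last checks:**
- In the final pictures the lever, handle and plunger are within about 0.35 pixel (under 1 mm) of their starting places.
- The specimens sit in their nests. Nest 1 is under the head, so only the side camera could see it, and it looked right there.
- The gripper is clear of everything and reads zero force.

**What disagreed:**
- My first fit of the bench's angle was off by about 0.013 rad. I corrected it from where the handle was gripped at the far end.
- I thought the red specimen had tilted in the grip, so I touched it down on the worktop. It was flat, and the picture had misled me.

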